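# Weigh out the scrap padlocks in the locksmith's van

## Task

Weigh out the scrap brass: tip the padlocks in the blue-handled scoop into the pail standing on the scale, put every brass padlock lying loose on the bench into the pail as well, and set the scoop back down flat on the bench. With everything in the pail and your hand off it, press the scale's green hold key fully to store the weight, then lift the pail off the scale and set it down gently on the round rubber mat, upright, wholly on the mat and with nothing spilled. Leave the spray can, the screwdriver and the carton where they are.

Things in the scene. Friction and masses are not known exactly. Their poses are not given: they have to be found in the camera images.
- scale: Grey bench scale, fixed; origin on the bench under the middle of its square steel platter (205 x 205 mm, top 60 mm above the bench). A lower panel with a dark display, two flat white dummy keys and the raised green hold key reaches out on the -x side (roughly towards the robot), from x = -102 to -208 mm, 215 mm wide, top 42 mm above the bench.
- pan (a point): Middle of the top of the scale's platter, 60 mm above the bench; axes as the scale's.
- hold_key (a joint): Travel of the green hold key, a round key 32 mm across on a black collar: 0 up, 0.006 m fully down; it counts as pressed beyond 0.0045 m. Sprung: takes 5 N when fully down and comes back up by itself.
- hold_key_top (a point): Middle of the top face of the green hold key, 60 mm above the bench when up, pressed straight down. It lies at x = -165, y = +68 mm in the scale's frame.
- pail: Straight-sided metal pail on the scale: 170 mm outside diameter, 4 mm wall and bottom, 110 mm high, about 0.32 kg empty. Origin in the middle of its underside, z up. A rigid arched handle spans the mouth along the pail's y axis (y = -88 to +88 mm, at x = 0); the mouth is open on both sides of it, and its middle is clear under the grip to 50 mm above the rim.
- pail_grip (a point): Middle of the pail's wooden handle grip: a round bar 20 mm in diameter, 94 mm long, along the pail's y axis, 175 mm above the pail's underside (65 mm above the rim), straight above the pail's middle.
- scoop: Steel weighing scoop with a blue handle, about 0.22 kg: floor 170 mm long (x), 120 mm wide (y), 4 mm thick; walls 4 mm thick, 42 mm high on both long sides and at the back (+x). The front (-x end) is open: parts slide out when it is tipped down 45 degrees or more. Origin in the middle of its underside, z up. It starts flat on the bench, open end roughly towards the robot.
- scoop_handle (a point): Middle of the scoop's rigid blue handle: a bar 14 mm thick (x) and 16 mm high, spanning the scoop along y, 85 mm above the scoop's underside, over the middle of the scoop. Axes as the scoop's.
- scoop_lip (a point): Middle of the open front edge of the scoop's floor, at x = -85, z = +4 mm in the scoop's frame.
- scooplock1: Brass padlock lying on a flat face: brass body 40 mm wide (its x axis) x 36 mm (its y) x 22 mm thick (its z), with a 7 mm steel shackle standing out of the +y end to y = +48 mm; 66 mm long overall, about 0.1 kg. Origin in the middle of the brass body. Starts in the scoop; may be absent.
- scooplock2: Brass padlock lying on a flat face: brass body 40 mm wide (its x axis) x 36 mm (its y) x 22 mm thick (its z), with a 7 mm steel shackle standing out of the +y end to y = +48 mm; 66 mm long overall, about 0.1 kg. Origin in the middle of the brass body. Starts in the scoop; may be absent.
- scooplock3: Brass padlock lying on a flat face: brass body 40 mm wide (its x axis) x 36 mm (its y) x 22 mm thick (its z), with a 7 mm steel shackle standing out of the +y end to y = +48 mm; 66 mm long overall, about 0.1 kg. Origin in the middle of the brass body. Starts in the scoop; may be absent.
- benchlock1: Brass padlock lying on a flat face: brass body 40 mm wide (its x axis) x 36 mm (its y) x 22 mm thick (its z), with a 7 mm steel shackle standing out of the +y end to y = +48 mm; 66 mm long overall, about 0.1 kg. Origin in the middle of the brass body. Starts loose on the bench; may be absent.
- benchlock2: Brass padlock lying on a flat face: brass body 40 mm wide (its x axis) x 36 mm (its y) x 22 mm thick (its z), with a 7 mm steel shackle standing out of the +y end to y = +48 mm; 66 mm long overall, about 0.1 kg. Origin in the middle of the brass body. Starts loose on the bench; may be absent.
- benchlock3: Brass padlock lying on a flat face: brass body 40 mm wide (its x axis) x 36 mm (its y) x 22 mm thick (its z), with a 7 mm steel shackle standing out of the +y end to y = +48 mm; 66 mm long overall, about 0.1 kg. Origin in the middle of the brass body. Starts loose on the bench; may be absent.
- mat: Round black rubber mat on the bench, 236 mm in diameter and 4 mm thick, fixed, to the left or right of the scale (the scoop starts on the other side). Origin at its middle, on the bench.
- spray: Spray can, 56 mm in diameter, 170 mm tall, upright on the robot's right. Bystander. Origin in the middle of its underside.
- screwdriver: Red-handled screwdriver, 200 mm long, lying on the bench. Bystander.
- carton: Small cardboard carton 90 x 130 x 50 mm, behind the scale. Bystander. Origin in the middle of its underside.
Not all that is in view belongs to the job. Leave any purple look-alike of the benchlock2 alone.

How it is judged:
By the outcome, as a careful person would: the job done as asked, in the order asked, and still so for the second after the job is handed in, with the robot touching nothing.
Of scooplock1, scooplock2, scooplock3 only 1 to 3 are there at a start; the rules pass over those that are not, and their reading is None.
Of benchlock1, benchlock2, benchlock3 only 2 to 3 are there at a start; the rules pass over those that are not, and their reading is None.
At some moment in a run one of benchlock1, benchlock2, benchlock3 may be knocked a few centimetres aside while the robot is not near it.
It also fails if it takes over 210 s, if anything falls off the work surface, if the arm or the gripper's body presses on something with over 40 N, if the wrist force passes 120 N, or if a joint passes its speed limit or range.

## Robot

A 7-joint arm with a two-finger parallel gripper is mounted at the origin on the work surface. World frame = base frame: x ahead of the robot, y to its left, z up, the work surface at z = 0. Lengths are in m, angles in rad, forces in N, time in s.
With the tool pointing down it reaches from about 0.35 to 0.9 m from the base axis. Payload 8.1 kg.
Tool frame: the origin (TCP) lies on the centre line of the jaws, within the pads' length; the fingertips stand 14 mm ahead of it and the grasp point (between the pads) lies 5 mm behind it; z points along the fingers, y is the line along which they close (so a half turn about z gives the same grasp; the last joint's range is limited). The gripper opens to 92 mm and grips with 3 to 60 N. Pads are 19 mm wide; open, the fingers measure 130 mm over their backs; the gripper's body (75 mm by 190 mm) begins 47 mm behind the grasp point.
Start: joints at [-1.302, 0.434, 0.025, 1.573, -0.012, 1.134, -0.075], TCP at [0.227, 0.582, 0.241] pointing down, gripper open.
Joint ranges: [-2.62, 2.62], [-0.44, 2.09], [-1.27, 1.32], [0.08, 2.57], [-1.32, 4.46], [0.12, 2], [-2.74, 2.74]. Speed limits (rad/s): [2.22, 2.22, 3.01, 3.01, 3.14, 3.14, 3.14].

## Interface

Orientations are given as a 3x3 rotation matrix whose columns are the frame's x, y, z axes.
In Python, from station import sensors, imaging, job gives the robot as it stands.
- The arm moves only by the tool carry_out, never from a script. Its arguments are lists of equal length, an entry for each row: "linear": the shift along the tool's x, y, z each as a share of 0.12 m, from -1 to 1, a list of three; "angular": the turn, a rotation vector about the tool's x, y, z each as a share of pi rad, from -1 to 1, a list of three. A call has 1 to 8 rows; each row shifts and turns the commanded pose from where the row before left it, along the tool's axes as they then stand; what a row does not reach is not made up. A row lasts 1/12 s, in which the tool goes at most 41.7 mm and 7.16 degrees, less where a joint would pass 70% of its speed; a pose out of reach is approached as far as the arm can. A call with a number of a shift or a turn outside -1 to 1 is refused whole. A call with a gripper value outside its range is refused whole. "grip" is the opening, from 0 (shut) to 1 (fully open), set as the call begins (left out, the last holds). The fingers move at their own pace and stop on an object; "force" is the grip in N (left out, the last holds). Time passes only in rows, so rows that do not move let the fingers close. It gives the time, the measured TCP pose, the force, the opening and the grip force at its end, in the units of the state.
- sensors.state(): the state, without advancing time (a new reading comes with each control period).
- imaging.grab_frame(name): name is "scene" or "side" or "wrist"; returns the picture (384x512x3 uint8, red, green, blue); there is no depth.
- imaging.camera_params(name): a dict with "camera_matrix" (3x3 intrinsics, pixels), "T" (4x4, takes a point from camera to world coordinates). Camera axes: x right, y down, z forward; pixel columns grow to the right and rows downward; lengths in m; the calibration is good to about 2 mm. A picture is of the moment at which its call begins: read the wrist's pose just before it. camera_params takes no time and is no camera call; for the wrist camera it gives the pose at the moment of the call.
- job.finish_job(): hands the job in; it is judged then, once.
The state is a dict: "time": time; "joints": joint angles; "qvel": joint speeds; "joint_efforts": joint torques, N m; "ee_pos": TCP position; "tool_rot": TCP orientation; "wrist_force": force on the tool from outside, world axes, zero at the start; "wrist_torque": the same for the moment, N m; "opening": opening from 0.0 (shut) to 1.0 (fully open); "grip_force": force on a finger pad.
Only numpy, scipy, OpenCV 4.12 (cv2) and the standard library are available. Lean on these libraries where they do the work, as an engineer would, in place of code of your own. Each camera call takes 0.05 s, during which the arm holds its last target. There are 200 camera calls.

## Working session

There is one attempt and no reset: what is moved stays moved. The work goes in short steps, Python scripts to look and compute and a tool call to move; the robot and the scene stay as the last step left them, time stands still between calls to the robot, and variables do not carry over. Pictures are saved under pics/ and viewed, at most 14 in all, crops included, and the job is handed in when it is done.

Besides the shell and the picture viewer there is one more tool, called after "Call:" by a JSON object that holds its "method" and its "body". carry_out: Moves the arm, as the interface text tells. Its arguments: {"type":"object","properties":{"linear":{"type":"array"},"angular":{"type":"array"},"grip":{"type":"number"},"force":{"type":"number"}},"required":["linear","angular"]}

```bash
mkdir -p pics; ls; python3 - <<'E'
from station import sensors, imaging
import cv2,numpy as np
s=sensors.state(); print(s)
for n in ["scene","side","wrist"]:
    p=imaging.camera_params(n); print(n,np.round(p["camera_matrix"],1).tolist(),np.round(p["T"],3).tolist())
    cv2.imwrite(f"pics/{n}0.png",imaging.grab_frame(n)[:,:,::-1])
a=[cv2.imread(f"pics/{n}0.png") for n in ("scene","side")]
E
```

```text
pics
{'time': 0.0, 'joints': array([-1.3016023 ,  0.43525099,  0.02499693,  1.57409637, -0.01161117,
        1.13400105, -0.07511876]), 'qvel': array([-0.00140318, -0.00129046, -0.00044121,  0.00048352,  0.00084502,
        0.00022801,  0.00128738]), 'joint_efforts': array([-1.03957907e-03, -6.67836356e+01,  9.84502137e-01, -3.14461327e+01,
       -6.05132477e-02,  4.26825334e-02,  1.68616211e-04]), 'ee_pos': array([0.22693734, 0.58181601, 0.23992811]), 'tool_rot': array([[-9.31635339e-01,  3.63394272e-01, -4.46355012e-04],
       [ 3.63394516e-01,  9.31634065e-01, -1.54738532e-03],
       [-1.46471428e-04, -1.60380181e-03, -9.99998703e-01]]), 'wrist_force': array([ 0.13482067, -0.26759435,  0.5004472 ]), 'wrist_torque': array([ 0.01266159, -0.0430891 , -0.04378206]), 'grip_force': 0.0, 'opening': 0.9992665106112769}
scene [[469.0, 0.0, 257.3], [0.0, 469.0, 183.6], [0.0, 0.0, 1.0]] [[-0.706, 0.477, -0.523, 1.254], [0.708, 0.465, -0.531, 0.687], [-0.01, -0.745, -0.667, 1.022], [0.0, 0.0, 0.0, 1.0]]
side [[385.3, 0.0, 255.4], [0.0, 385.3, 190.9], [0.0, 0.0, 1.0]] [[0.957, -0.212, 0.196, 0.344], [-0.289, -0.719, 0.632, -0.753], [0.007, -0.662, -0.749, 1.026], [0.0, 0.0, 0.0, 1.0]]
wrist [[267.9, 0.0, 256.1], [0.0, 267.9, 194.5], [0.0, 0.0, 1.0]] [[0.364, 0.894, 0.263, 0.156], [0.931, -0.349, -0.104, 0.609], [-0.002, 0.283, -0.959, 0.383], [0.0, 0.0, 0.0, 1.0]]
```

View pics/scene0.png

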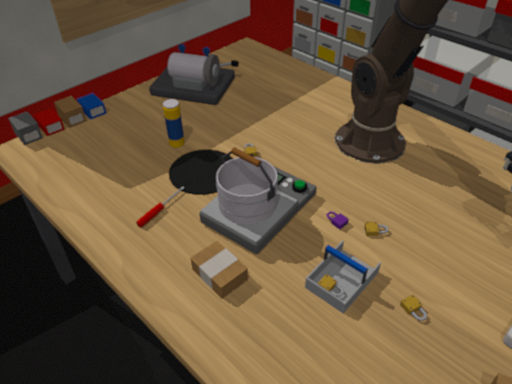

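View pics/side0.png

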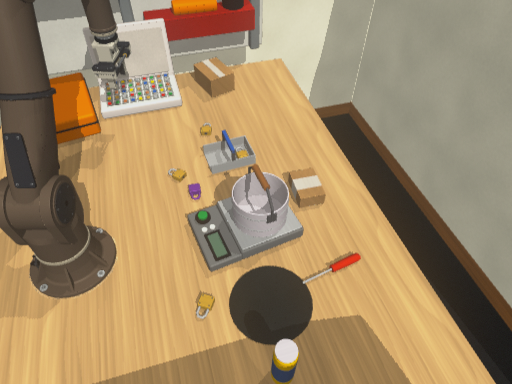

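Scene view: brass padlocks loose at (250,150), (375,229) and (413,305), and one visible in the scoop at (328,284). The purple look-alike is at (338,220). The side view shows the same brass locks at (205,303), (177,174) and (206,130), purple at (194,190), mat at (270,303), pail at (260,205). Next I measure them.

```bash
cat > h.py <<'E'
from station import sensors, imaging
import cv2,numpy as np
def ray(n_or_p,uv):
    p=imaging.camera_params(n_or_p) if isinstance(n_or_p,str) else n_or_p
    T=p["T"];d=T[:3,:3]@np.linalg.solve(p["camera_matrix"],[uv[0],uv[1],1.]);return T[:3,3],d
def plane(n,uv,z):
    o,d=ray(n,uv);return o+d*(z-o[2])/d[2]
def tri(u1,u2,a="scene",b="side"):
    M=np.zeros((3,3));v=np.zeros(3)
    for n,u in((a,u1),(b,u2)):
        o,d=ray(n,u);d=d/np.linalg.norm(d);P=np.eye(3)-np.outer(d,d);M+=P;v+=P@o
    return np.linalg.solve(M,v)
def proj(n,X):
    p=imaging.camera_params(n) if isinstance(n,str) else n
    c=np.linalg.inv(p["T"])@np.append(X,1);q=p["camera_matrix"]@c[:3];return q[:2]/q[2]
def blobs(im,lo,hi,amin=15):
    hsv=cv2.cvtColor(im,cv2.COLOR_RGB2HSV);m=cv2.inRange(hsv,np.array(lo),np.array(hi))
    n,l,s,c=cv2.connectedComponentsWithStats(m);out=[]
    for i in range(1,n):
        if s[i,4]>=amin:
            ys,xs=np.nonzero(l==i);r=cv2.minAreaRect(np.stack([xs,ys],1).astype(np.float32))
            out.append((c[i],int(s[i,4]),s[i,:4],r))
    return out,m
E
python3 - <<'E'
from h import *
for n in("scene","side"):
    im=cv2.imread(f"pics/{n}0.png")[:,:,::-1].copy()
    hsv=cv2.cvtColor(im,cv2.COLOR_RGB2HSV)
    for nm,lo,hi,z in(("brass",(20,165,90),(30,255,255),.022),("blue",(100,150,60),(125,255,255),.093),("green",(55,120,50),(85,255,255),.06),("black",(0,0,0),(180,120,45),.004),("purple",(126,100,50),(160,255,255),.02)):
        for c,a,b,r in blobs(im,lo,hi,25)[0]: 
            if not(nm=="black" and a<1500): print(n,nm,c.round(1),a,b,"r",np.round(r[0],1),np.round(r[1],1),round(r[2]),plane(n,c,z).round(3)[:2])
    pts=[(375,229),(413,305),(250,150),(328,284)] if n=="scene" else [(206,130),(177,174),(205,301),(242,154)]
    print([hsv[v-1:v+2,u-1:u+2].reshape(-1,3).mean(0).round().tolist() for u,v in pts])
a=cv2.imread("pics/scene0.png");b=cv2.imread("pics/side0.png")
A=cv2.resize(a[140:340,190:450],(780,600))[:, :]
B=cv2.resize(b[115:335,150:350],(545,600))
cv2.imwrite("pics/cA.png",A);cv2.imwrite("pics/cB.png",B)
E
```

```text
scene brass [351.8  35.4] 78 [347  28  14  16] r [351.7  36.6] [18.5  8.5] 58 [-0.633 -0.55 ]
scene brass [325.8  53.9] 188 [318  46  17  17] r [326.   53.9] [18.9 11. ] 22 [-0.39  -0.518]
scene brass [171.6 112.6] 176 [163 105  17  15] r [171.6 112.5] [13.  16.5] 83 [ 0.407 -0.638]
scene brass [176.4 142.9] 109 [168 138  17  10] r [176.3 142.8] [ 8.6 16. ] 86 [ 0.515 -0.469]
scene brass [250.6 150.5] 75 [245 147  12   9] r [250.5 151. ] [ 8. 11.] 90 [ 0.362 -0.249]
scene brass [371.3 228.5] 159 [365 222  14  14] r [371.5 228.5] [13. 13.] 90 [0.376 0.262]
scene brass [327.3 282.3] 143 [319 276  17  14] r [327.3 282.2] [13.  11.6] 34 [0.613 0.29 ]
scene brass [410.4 303.7] 218 [401 296  21  18] r [410.4 303.5] [14.6 17.7] 59 [0.52  0.477]
scene blue [333.2   1.7] 62 [323   0  17   6] r [331.    2.5] [ 5. 16.] 90 [-0.764 -0.777]
scene blue [181.2  47.6] 26 [179  45   5   7] r [181.  48.] [6. 4.] 90 [ 0.12 -0.93]
scene blue [206.   50.8] 28 [204  48   5   8] r [206.   51.5] [7. 4.] 90 [ 0.064 -0.827]
scene blue [ 89.4 103.3] 290 [78 94 26 24] r [ 89.5 104. ] [23.3 19.1] 45 [ 0.642 -0.81
[... 1135 characters left out ...]
[198 294  16  16] r [205.7 301.4] [14.2 13.6] 18 [ 0.357 -0.258]
side brass [283.8 363.3] 171 [273 352  26  18] r [285.2 360.8] [25.1 16.7] 2 [ 0.509 -0.475]
side brass [279.  380.7] 42 [271 374  21  10] r [280.  380.4] [20.9  7.2] 17 [ 0.485 -0.51 ]
side blue [227.8 140.3] 42 [223 131  11  19] r [227.6 140.2] [20.6  1.8] 63 [0.563 0.299]
side green [202.2 214.9] 66 [198 211   9   9] r [202. 215.] [8. 8.] 90 [0.406 0.013]
side black [477.2 316.3] 4360 [428 227  84 157] r [469.2 305.5] [175.3  40.8] 56 [ 1.066 -0.506]
side purple [194.4 189.8] 116 [189 184  11  15] r [194. 191.] [14. 10.] 90 [0.405 0.161]
[[20.0, 179.0, 204.0], [21.0, 179.0, 209.0], [21.0, 182.0, 208.0], [20.0, 179.0, 210.0]]
```

View pics/cA.png

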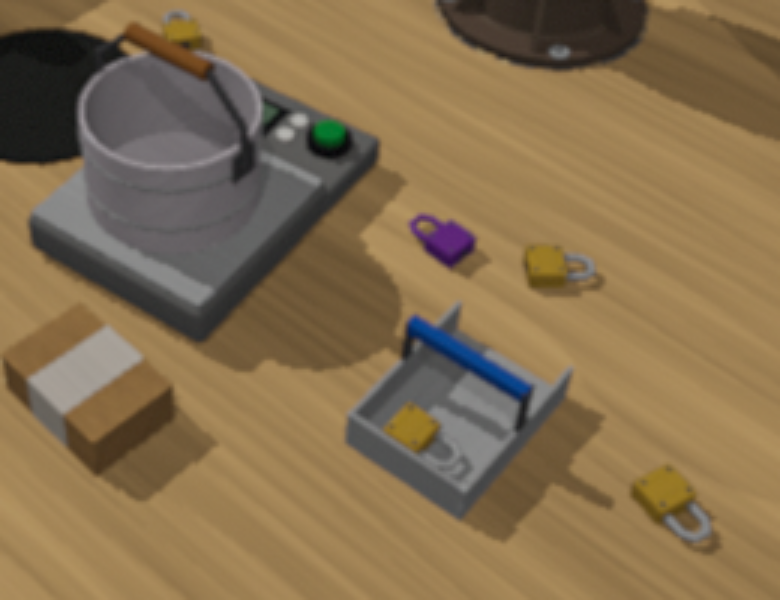

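View pics/cB.png

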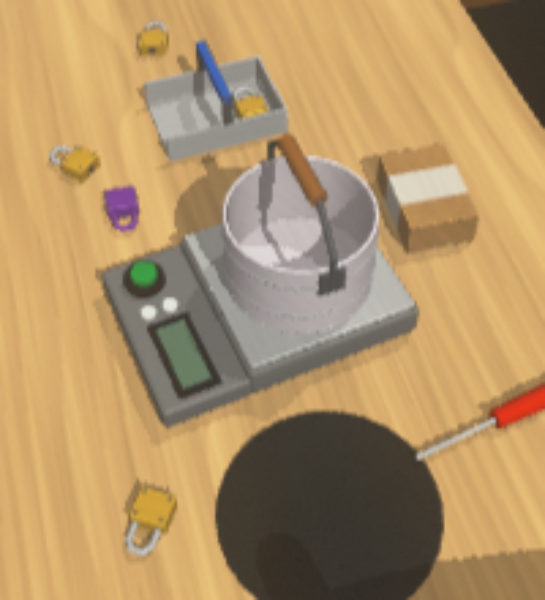

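Enlarged crops: brass bench locks A (scene 372,229), B (410,304) and C (250,150) are all gold-bodied. The purple one at (338,220) is the look-alike and stays put. The scoop shows one brass lock, near its back. Next are the exact poses.

```bash
python3 - <<'E'
from h import *
sc=lambda x,y:(190+x/3,140+y/3); sd=lambda x,y:(150+x/2.725,115+y/2.727)
for nm,a,b in [("scoopH-",(412,322),(229,102)),("scoopH+",(527,393),(202,46)),("grip-",(128,32),(317,197)),("grip+",(210,68),(285,143)),("key",(329,131),(144,272)),
 ("scaleFar",(200,330),(415,300)),("scaleL",(35,222),(258,378))]:
    print(nm,tri(sc(*a),sd(*b)).round(3))
for nm,a,b in [("A",(371.3,228.5),(178.6,174.5)),("B",(410.4,303.7),(206,130)),("C",(250.6,150.5),(205.7,301.3)),("S",(327.3,282.3),(241.6,153.5)),("P",(338,220),(194.4,189.8))]:
    print(nm,tri(a,b).round(3))
for nm,q,z in [("A sh",sc(593,266),.008),("B sh",sc(708,540),.008),("S sh",sc(463,465),.012),("C sh sc",sc(178,12),.008)]: print(nm,plane("scene",q,z).round(3))
for nm,q,z in [("A sh",sd(53,150),.008),("B sh",sd(156,24),.008),("C sh",sd(137,551),.008)]: print(nm,plane("side",q,z).round(3))
# scoop rim corners scene
for nm,q in [("back-",(347,415)),("back+",(460,490)),("front-",(458,308)),("front+",(571,373))]: print(nm,plane("scene",sc(*q),.044).round(3))
im=cv2.imread("pics/side0.png");g=cv2.cvtColor(im,cv2.COLOR_BGR2GRAY);m=((g<75)*255).astype(np.uint8)
cs,_=cv2.findContours(m[255:345,215:325],cv2.RETR_EXTERNAL,cv2.CHAIN_APPROX_NONE);c=max(cs,key=cv2.contourArea)+[215,255]
P=np.array([plane("side",q[0],.004)[:2] for q in c]);(x,y),r=cv2.minEnclosingCircle(P.astype(np.float32));print("mat",x,y,r,len(c))
pts=[plane("side",sd(*q),.004).round(3)[:2].tolist() for q in [(217,505),(443,515),(322,411)]];print(pts)
# pail rim ellipse side
print("rim side",[plane("side",sd(*q),.17).round(3)[:2].tolist() for q in [(223,214),(378,214),(300,156),(300,274)]])
print("rim scene",[plane("scene",sc(*q),.17).round(3)[:2].tolist() for q in [(79,110),(263,110)]])
E
```

```text
scoopH- [0.568 0.243 0.083]
scoopH+ [0.562 0.36  0.085]
grip- [ 0.585 -0.083  0.236]
grip+ [0.573 0.004 0.234]
key [0.408 0.013 0.06 ]
scaleFar [ 0.683  0.003 -0.048]
scaleL [ 0.577 -0.15  -0.03 ]
A [0.365 0.258 0.011]
B [0.512 0.475 0.013]
C [ 0.357 -0.255  0.016]
S [0.612 0.29  0.022]
P [0.406 0.168 0.011]
A sh [0.331 0.291 0.008]
B sh [0.523 0.526 0.008]
S sh [0.607 0.341 0.012]
C sh sc [ 0.326 -0.292  0.008]
A sh [0.336 0.294 0.008]
B sh [0.526 0.519 0.008]
C sh [ 0.333 -0.292  0.008]
back- [0.656 0.251 0.044]
back+ [0.649 0.365 0.044]
front- [0.494 0.246 0.044]
front+ [0.485 0.362 0.044]
mat 0.5316808819770813 -0.3040067255496979 0.11716868728399277 229
[[0.423, -0.265], [0.643, -0.343], [0.562, -0.191]]
rim side [[0.499, -0.021], [0.66, -0.068], [0.604, 0.039], [0.554, -0.123]]
rim scene [[0.643, -0.094], [0.524, 0.028]]
```

Scoop: centre (0.569, 0.303), yaw about +3°. Pail: (0.580, -0.040), yaw about +8°. Mat: (0.532, -0.304). I move above the scoop with the jaws along its x axis.

Call:
{"method": "carry_out", "body": {"linear": [[0, 0, 0], [0, 0, 0], [0, 0, 0], [0, 0, 0], [0, 0, 0], [0, 0, 0], [0, 0, 0], [0, 0, 0]], "angular": [[0, 0, 0.0367], [0, 0, 0.0367], [0, 0, 0.0367], [0, 0, 0.0367], [0, 0, 0.0367], [0, 0, 0.0367], [0, 0, 0.0367], [0, 0, 0.0367]]}}

```text
time: 0.82
ee_pos: [0.227, 0.5821, 0.2404]
tool_rot: [[-0.268, 0.964, -0.0], [0.964, 0.268, -0.001], [-0.001, -0.0, -1.0]]
wrist_force: [0.2, 0.1, -0.5]
opening: 1.0
grip_force: 0.0
```

Call:
{"method": "carry_out", "body": {"linear": [[0, 0, 0], [0, 0, 0], [-0.22, 0.25, 0.03], [-0.22, 0.25, 0.03], [-0.22, 0.25, 0.03], [-0.22, 0.25, 0.03], [-0.22, 0.25, 0.03], [-0.22, 0.25, 0.03]], "angular": [[0, 0, 0.035], [0, 0, 0.035], [0, 0, 0], [0, 0, 0], [0, 0, 0], [0, 0, 0], [0, 0, 0], [0, 0, 0]]}}

```text
time: 1.48
ee_pos: [0.4168, 0.4329, 0.2189]
tool_rot: [[-0.057, 0.998, -0.0], [0.998, 0.057, -0.0], [-0.0, -0.0, -1.0]]
wrist_force: [0.1, 0.6, 0.5]
opening: 1.001
grip_force: 0.0
```

Call:
{"method": "carry_out", "body": {"linear": [[-0.22, 0.25, 0.03], [-0.22, 0.25, 0.03], [-0.22, 0.25, 0.03], [-0.22, 0.25, 0.03], [-0.22, 0.22, 0.03], [0, 0, 0], [0, 0, 0]], "angular": [[0, 0, 0], [0, 0, 0], [0, 0, 0], [0, 0, 0], [0, 0, 0], [0, 0, 0], [0, 0, 0]]}}

```text
time: 2.07
ee_pos: [0.5712, 0.3076, 0.2005]
tool_rot: [[-0.051, 0.999, 0.0], [0.999, 0.051, -0.002], [-0.002, -0.0, -1.0]]
wrist_force: [-0.2, 0.9, 0.3]
opening: 1.0
grip_force: 0.0
```

```bash
python3 - <<'E'
from h import *
import pickle
s=sensors.state();print(s["ee_pos"].round(4),s["tool_rot"].round(3).tolist(),s["wrist_force"].round(2))
p=imaging.camera_params("wrist");im=imaging.grab_frame("wrist");cv2.imwrite("pics/w1.png",im[:,:,::-1])
for c,a,b,r in blobs(im,(100,130,50),(125,255,255),200)[0]:
    print("blue",c.round(1),a,r); [print(plane(p,q,.093).round(4)) for q in cv2.boxPoints(r)]; print(plane(p,c,.093).round(4))
for c,a,b,r in blobs(im,(18,150,70),(30,255,255),200)[0]: print("brass",c.round(1),a,plane(p,c,.022).round(4))
E
```

```text
[0.5712 0.3076 0.2005] [[-0.051, 0.999, 0.0], [0.999, 0.051, -0.002], [-0.002, -0.0, -1.0]] [-0.24  0.93  0.32]
blue [248.7 193.8] 1262 ((248.5631866455078, 196.49285888671875), (113.11752319335938, 12.277497291564941), 89.27477264404297)
[0.555  0.3605 0.093 ]
[0.5663 0.3612 0.093 ]
[0.5734 0.2453 0.093 ]
[0.5606 0.2445 0.093 ]
[0.5637 0.3093 0.093 ]
```

View pics/w1.png

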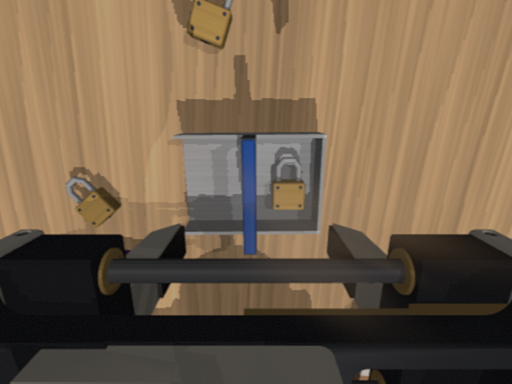

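The wrist view shows the scoop handle at (249,194), exactly one lock in the scoop (288,190), and benchlocks A and B at the sides. I go down and grip the handle.

Call:
{"method": "carry_out", "body": {"linear": [[-0.035, -0.063, 0.15], [0, 0, 0.25], [0, 0, 0.25], [0, 0, 0.2], [0, 0, 0.1], [0, 0, 0.054], [0, 0, 0], [0, 0, 0]], "angular": [[0, 0, 0], [0, 0, 0], [0, 0, 0], [0, 0, 0], [0, 0, 0], [0, 0, 0], [0, 0, 0], [0, 0, 0]]}}

```text
time: 2.78
ee_pos: [0.5624, 0.3071, 0.0816]
tool_rot: [[-0.057, 0.998, 0.001], [0.998, 0.057, 0.001], [0.001, 0.001, -1.0]]
wrist_force: [-0.7, -0.5, 0.1]
opening: 0.998
grip_force: 0.0
```

Call:
{"method": "carry_out", "body": {"linear": [[0, 0, 0], [0, 0, 0], [0, 0, 0], [0, 0, 0], [0, 0, 0], [0, 0, 0], [0, 0, 0], [0, 0, 0]], "angular": [[0, 0, 0], [0, 0, 0], [0, 0, 0], [0, 0, 0], [0, 0, 0], [0, 0, 0], [0, 0, 0], [0, 0, 0]], "grip": 0, "force": 50}}

```text
time: 3.45
ee_pos: [0.5621, 0.3062, 0.0806]
tool_rot: [[-0.057, 0.998, -0.0], [0.998, 0.057, 0.0], [0.0, -0.0, -1.0]]
wrist_force: [-1.0, -0.2, -0.1]
opening: 0.466
grip_force: 0.0
```

Call:
{"method": "carry_out", "body": {"linear": [[0, 0, 0], [0, 0, 0], [0, 0, 0], [0, 0, 0], [0, 0, 0], [0, 0, 0], [0, 0, 0], [0, 0, -0.05]], "angular": [[0, 0, 0], [0, 0, 0], [0, 0, 0], [0, 0, 0], [0, 0, 0], [0, 0, 0], [0, 0, 0], [0, 0, 0]]}}

```text
time: 4.12
ee_pos: [0.5611, 0.3057, 0.0855]
tool_rot: [[-0.057, 0.998, -0.002], [0.998, 0.057, -0.001], [-0.001, -0.002, -1.0]]
wrist_force: [-0.4, -0.2, -3.0]
opening: 0.144
grip_force: 50.0
```

Call:
{"method": "carry_out", "body": {"linear": [[0, 0, -0.15], [0, 0, -0.25], [0, 0, -0.33], [0, 0, -0.33], [0, 0, -0.33], [0, 0, -0.33], [0, 0, -0.33], [0, 0, -0.23]], "angular": [[0, 0, 0], [0, 0, 0], [0, 0, 0], [0, 0, 0], [0, 0, 0], [0, 0, 0], [0, 0, 0], [0, 0, 0]]}}

```text
time: 4.78
ee_pos: [0.562, 0.306, 0.3645]
tool_rot: [[-0.056, 0.998, 0.002], [0.998, 0.056, 0.002], [0.002, 0.002, -1.0]]
wrist_force: [1.4, -0.2, -2.8]
opening: 0.149
grip_force: 50.0
```

Call:
{"method": "carry_out", "body": {"linear": [[-0.1, 0.02, 0], [-0.17, 0.036, 0], [-0.22, 0.047, 0], [-0.25, 0.053, 0], [-0.25, 0.053, 0], [-0.25, 0.053, 0], [-0.25, 0.053, 0], [-0.25, 0.053, 0]], "angular": [[0, 0, 0], [0, 0, 0], [0, 0, 0], [0, 0, 0], [0, 0, 0], [0, 0, 0], [0, 0, 0], [0, 0, 0]]}}

```text
time: 5.45
ee_pos: [0.6173, 0.0984, 0.3594]
tool_rot: [[-0.056, 0.998, -0.002], [0.998, 0.056, -0.0], [-0.0, -0.002, -1.0]]
wrist_force: [0.4, -0.6, -3.2]
opening: 0.146
grip_force: 50.0
```

Call:
{"method": "carry_out", "body": {"linear": [[-0.25, 0.053, 0], [-0.25, 0.053, 0], [-0.22, 0.047, 0], [-0.17, 0.036, 0], [-0.12, 0.026, 0], [-0.08, 0.017, 0], [0, 0, 0], [0, 0, 0]], "angular": [[0, 0, 0], [0, 0, 0], [0, 0, 0], [0, 0, -0.01], [0, 0, -0.01], [0, 0, -0.01], [0, 0, 0], [0, 0, 0]]}}

```text
time: 6.12
ee_pos: [0.6535, -0.0289, 0.3594]
tool_rot: [[-0.148, 0.989, -0.002], [0.989, 0.148, 0.0], [0.001, -0.002, -1.0]]
wrist_force: [0.0, 1.6, -2.6]
opening: 0.145
grip_force: 50.0
```

Call:
{"method": "carry_out", "body": {"linear": [[0, 0, 0], [0, 0, 0], [0, 0, 0], [0, 0, 0], [0, 0, 0], [0, 0, 0], [0, 0, 0], [0, 0, 0]], "angular": [[-0.021, 0, 0], [-0.021, 0, 0], [-0.021, 0, 0], [-0.021, 0, 0], [-0.021, 0, 0], [-0.021, 0, 0], [-0.021, 0, 0], [-0.021, 0, 0]]}}

```text
time: 6.78
ee_pos: [0.6531, -0.0267, 0.36]
tool_rot: [[-0.151, 0.853, 0.499], [0.988, 0.13, 0.078], [0.002, 0.505, -0.863]]
wrist_force: [1.0, 0.0, -3.7]
opening: 0.146
grip_force: 50.0
```

```bash
python3 - <<'E'
from h import *
s=sensors.state();print(s["ee_pos"].round(4),s["tool_rot"].round(3).tolist(),s["joints"].round(2))
a=imaging.grab_frame("scene")[80:380,150:450,::-1];b=imaging.grab_frame("side")[80:380,100:400,::-1]
cv2.imwrite("pics/p2.png",cv2.resize(np.hstack([a,b]),(800,400)))
E
```

```text
[ 0.6531 -0.0267  0.36  ] [[-0.151, 0.853, 0.499], [0.988, 0.13, 0.078], [0.002, 0.505, -0.863]] [-0.37  0.13  0.42  1.83 -0.24  0.68  0.34]
```

View pics/p2.png

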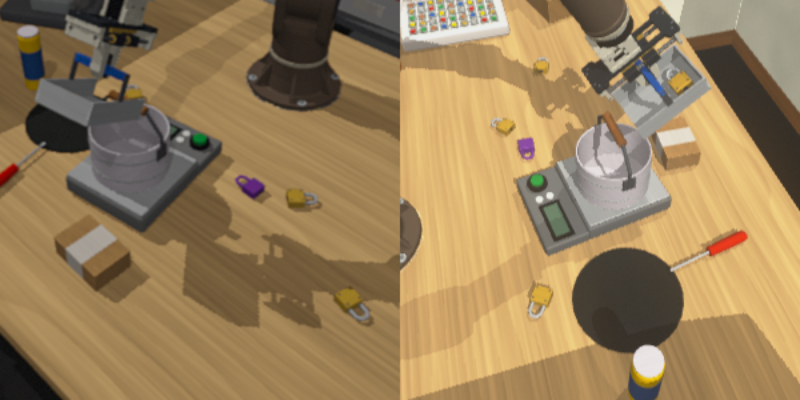

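The side view shows the scoop tilted over the far half of the pail mouth with the lock still at its back (680,80). Now I lower and pour.

Call:
{"method": "carry_out", "body": {"linear": [[0, -0.063, 0.108], [0, -0.063, 0.108], [0, -0.063, 0.108], [0, -0.063, 0.108], [0, 0, 0]], "angular": [[0, 0, 0], [0, 0, 0], [0, 0, 0], [0, 0, 0], [0, 0, 0]]}}

```text
time: 7.3
ee_pos: [0.6525, -0.0268, 0.2964]
tool_rot: [[-0.152, 0.858, 0.491], [0.988, 0.131, 0.077], [0.002, 0.497, -0.868]]
wrist_force: [-1.2, 0.5, -4.3]
opening: 0.146
grip_force: 50.0
```

Call:
{"method": "carry_out", "body": {"linear": [[0, -0.04, -0.03], [0, -0.04, -0.03], [0, -0.035, -0.03], [0, -0.035, -0.033], [0, -0.03, -0.035], [0, -0.03, -0.035], [0, -0.03, -0.035], [0, -0.03, -0.035]], "angular": [[-0.0195, 0, 0], [-0.0195, 0, 0], [-0.0195, 0, 0], [-0.0195, 0, 0], [-0.0195, 0, 0], [-0.0195, 0, 0], [-0.0195, 0, 0], [-0.0195, 0, 0]]}}

```text
time: 7.97
ee_pos: [0.631, -0.0272, 0.3067]
tool_rot: [[-0.171, 0.67, 0.723], [0.985, 0.106, 0.136], [0.014, 0.735, -0.678]]
wrist_force: [-0.9, 0.2, -2.1]
opening: 0.149
grip_force: 50.0
```

Call:
{"method": "carry_out", "body": {"linear": [[0, 0, 0], [0, 0, 0], [0, 0, 0], [0, 0, 0], [0, 0, 0], [0, 0, 0], [0, 0, 0]], "angular": [[0, 0, 0], [0, 0, 0], [0, 0, 0], [0, 0, 0], [0, 0, 0], [0, 0, 0], [0, 0, 0]]}}

```text
time: 8.55
ee_pos: [0.63, -0.028, 0.3051]
tool_rot: [[-0.17, 0.671, 0.721], [0.985, 0.107, 0.133], [0.012, 0.733, -0.68]]
wrist_force: [-0.8, 0.3, -2.9]
opening: 0.148
grip_force: 50.0
```

```bash
python3 - <<'E'
from h import *
s=sensors.state();print(s["ee_pos"].round(4),s["tool_rot"].round(3).tolist(),s["joints"].round(2))
a=imaging.grab_frame("scene")[80:280,150:350,::-1];b=imaging.grab_frame("side")[80:280,170:370,::-1]
cv2.imwrite("pics/p3.png",cv2.resize(np.hstack([a,b]),(800,400)))
E
```

```text
[ 0.63   -0.028   0.3051] [[-0.17, 0.671, 0.721], [0.985, 0.107, 0.133], [0.012, 0.733, -0.68]] [ 0.34  0.12 -0.31  2.17 -1.18  0.15  1.34]
```

View pics/p3.png

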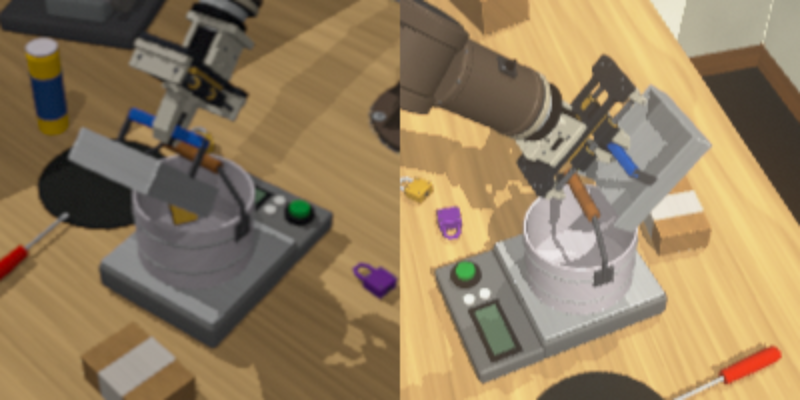

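The lock is visible in the pail at left panel (183,213) and the scoop looks empty. The wrist is near its joint-6 limit, so I raise and level the scoop, then check.

Call:
{"method": "carry_out", "body": {"linear": [[0, 0.092, -0.085], [0, 0.092, -0.085], [0, 0.092, -0.085], [0, 0.092, -0.085], [0, 0.092, -0.085], [0, 0, 0]], "angular": [[0, 0, 0], [0, 0, 0], [0, 0, 0], [0, 0, 0], [0, 0, 0], [0, 0, 0]]}}

```text
time: 9.15
ee_pos: [0.6313, -0.03, 0.384]
tool_rot: [[-0.168, 0.668, 0.725], [0.986, 0.106, 0.131], [0.01, 0.737, -0.676]]
wrist_force: [0.4, -0.3, -1.5]
opening: 0.144
grip_force: 50.0
```

Call:
{"method": "carry_out", "body": {"linear": [[0, 0, 0], [0, 0, 0], [0, 0, 0], [0, 0, 0], [0, 0, 0], [0, 0, 0], [0, 0, 0], [0, 0, 0]], "angular": [[0.0325, 0, 0], [0.0325, 0, 0], [0.0325, 0, 0], [0.0325, 0, 0], [0.0325, 0, 0], [0.0325, 0, 0], [0.0325, 0, 0], [0.0325, 0, 0]]}}

```text
time: 9.82
ee_pos: [0.6306, -0.0263, 0.3802]
tool_rot: [[-0.177, 0.984, 0.032], [0.984, 0.176, 0.025], [0.019, 0.036, -0.999]]
wrist_force: [0.2, 0.2, -2.0]
opening: 0.147
grip_force: 50.0
```

```bash
python3 - <<'E'
from h import *
s=sensors.state();print(s["ee_pos"].round(4),s["tool_rot"].round(3).tolist(),s["joints"].round(2))
for n in("scene","side"):
    im=imaging.grab_frame(n);cv2.imwrite(f"pics/{n}3.png",im[:,:,::-1])
    print(n,[(c.round(1).tolist(),a) for c,a,b,r in blobs(im,(19,165,90),(30,255,255),10)[0] if 120<c[1]<340])
E
```

```text
[ 0.6306 -0.0263  0.3802] [[-0.177, 0.984, 0.032], [0.984, 0.176, 0.025], [0.019, 0.036, -0.999]] [-0.    0.36 -0.04  1.35 -0.01  1.4   0.14]
scene [([176.6, 142.9], 110), ([241.3, 184.6], 118), ([371.3, 228.7], 162), ([411.4, 303.1], 179)]
side [([206.0, 128.8], 31), ([178.7, 174.5], 89), ([205.7, 301.3], 167)]
```

Call:
{"method": "carry_out", "body": {"linear": [[0, 0, 0], [0.15, -0.03, 0], [0.31, -0.0458, 0], [0.31, -0.0458, 0], [0.31, -0.0458, 0], [0.31, -0.0458, 0], [0.31, -0.0458, 0], [0.31, -0.0458, 0]], "angular": [[0.0103, -0.006, 0.0195], [0, 0, 0.0195], [0, 0, 0], [0, 0, 0], [0, 0, 0], [0, 0, 0], [0, 0, 0], [0, 0, 0]]}}

```text
time: 10.58
ee_pos: [0.5792, 0.2133, 0.3796]
tool_rot: [[-0.054, 0.999, 0.009], [0.999, 0.054, 0.004], [0.003, 0.009, -1.0]]
wrist_force: [1.3, -0.1, -2.2]
opening: 0.143
grip_force: 50.0
```

Call:
{"method": "carry_out", "body": {"linear": [[0.31, -0.0458, 0], [0.31, -0.0458, 0], [0.16, -0.06, 0.1], [0, 0, 0.2], [0, 0, 0.34], [0, 0, 0.34], [0, 0, 0.34], [0, 0, 0.34]], "angular": [[0, 0, 0], [0, 0, 0], [0, 0, 0], [0, 0, 0], [0, 0, 0], [0, 0, 0], [0, 0, 0], [0, 0, 0]]}}

```text
time: 11.25
ee_pos: [0.5578, 0.3039, 0.179]
tool_rot: [[-0.053, 0.999, 0.009], [0.999, 0.053, 0.004], [0.004, 0.009, -1.0]]
wrist_force: [1.2, 0.2, -2.8]
opening: 0.149
grip_force: 50.0
```

Call:
{"method": "carry_out", "body": {"linear": [[0, 0, 0], [0, 0, 0]], "angular": [[0, 0, 0], [0, 0, 0]]}}

```text
time: 11.42
ee_pos: [0.5571, 0.303, 0.1793]
tool_rot: [[-0.053, 0.999, 0.004], [0.999, 0.053, -0.0], [-0.0, 0.004, -1.0]]
wrist_force: [0.2, -0.0, -0.5]
opening: 0.148
grip_force: 50.0
```

Call:
{"method": "carry_out", "body": {"linear": [[0, 0, 0.2], [0, 0, 0.25], [0, 0, 0.2], [0, 0, 0.09], [0, 0, 0.05], [0, 0, 0.03], [0, 0, 0], [0, 0, 0]], "angular": [[0, 0, 0], [0, 0, 0], [0, 0, 0], [0, 0, 0], [0, 0, 0], [0, 0, 0], [0, 0, 0], [0, 0, 0]]}}

```text
time: 12.08
ee_pos: [0.5603, 0.3046, 0.084]
tool_rot: [[-0.052, 0.999, 0.009], [0.999, 0.052, 0.002], [0.001, 0.01, -1.0]]
wrist_force: [-0.5, -0.3, -2.4]
opening: 0.149
grip_force: 50.0
```

Call:
{"method": "carry_out", "body": {"linear": [[0, 0, 0.015], [0, 0, 0.012], [0, 0, 0]], "angular": [[0, 0, 0], [0, 0, 0], [0, 0, 0]]}}

```text
time: 12.33
ee_pos: [0.5605, 0.3045, 0.0807]
tool_rot: [[-0.052, 0.999, 0.01], [0.999, 0.052, 0.002], [0.001, 0.01, -1.0]]
wrist_force: [0.2, 0.1, 6.4]
opening: 0.148
grip_force: 50.0
```

Call:
{"method": "carry_out", "body": {"linear": [[0, 0, 0], [0, 0, 0], [0, 0, 0], [0, 0, 0], [0, 0, 0], [0, 0, 0], [0, 0, 0], [0, 0, 0]], "angular": [[0, 0, 0], [0, 0, 0], [0, 0, 0], [0, 0, 0], [0, 0, 0], [0, 0, 0], [0, 0, 0], [0, 0, 0]], "grip": 1}}

```text
time: 13.0
ee_pos: [0.5593, 0.3039, 0.0789]
tool_rot: [[-0.053, 0.999, 0.007], [0.999, 0.053, -0.0], [-0.0, 0.007, -1.0]]
wrist_force: [0.3, 0.7, 0.7]
opening: 0.678
grip_force: 0.0
```

Call:
{"method": "carry_out", "body": {"linear": [[0, 0, -0.2], [0, 0, -0.3], [0, 0, -0.3], [0, 0, -0.2], [0, 0, 0], [0, 0, 0]], "angular": [[0, 0, 0], [0, 0, 0], [0, 0, 0], [0, 0, 0], [0, 0, 0], [0, 0, 0]]}}

```text
time: 13.5
ee_pos: [0.5593, 0.3044, 0.2007]
tool_rot: [[-0.052, 0.999, 0.01], [0.999, 0.052, 0.002], [0.001, 0.01, -1.0]]
wrist_force: [0.2, 0.2, -0.4]
opening: 0.996
grip_force: 0.0
```

```bash
cat > look.py <<'E'
from h import *
import sys
s=sensors.state();print(s["ee_pos"].round(4),s["tool_rot"].round(3).tolist(),s["joints"].round(2))
p=imaging.camera_params("wrist");im=imaging.grab_frame("wrist");cv2.imwrite(sys.argv[1],im[:,:,::-1])
hsv=cv2.cvtColor(im,cv2.COLOR_RGB2HSV)
for lo,hi,nm,z in(((18,140,60),(30,255,255),"brass",.022),((100,130,50),(125,255,255),"blue",.093)):
  for c,a,b,r in blobs(im,lo,hi,150)[0]:
    if b[3]>200 or c[1]>260: continue
    print(nm,c.round(1),a,plane(p,c,z).round(4)[:2],np.round(r[1],1),[plane(p,q,z).round(4)[:2].tolist() for q in cv2.boxPoints(r)])
for n in("scene","side"):
    im=imaging.grab_frame(n)
    print(n,[(c.round(1).tolist(),a) for c,a,b,r in blobs(im,(19,165,90),(30,255,255),10)[0] if 120<c[1]<340])
E
python3 look.py pics/w4.png
```

```text
[0.5593 0.3044 0.2007] [[-0.052, 0.999, 0.01], [0.999, 0.052, 0.002], [0.001, 0.01, -1.0]] [-0.49  0.49 -0.14  1.59  0.08  1.06 -0.6 ]
brass [218.8  20.9] 1312 [0.5127 0.4733] [39.4 40.7] [[0.486, 0.4588], [0.4985, 0.4951], [0.5375, 0.4872], [0.5263, 0.4502]]
brass [103.2 205.7] 806 [0.37   0.2611] [29.  33.9] [[0.3426, 0.2574], [0.3759, 0.2903], [0.3988, 0.2648], [0.3652, 0.2304]]
blue [256.1 168.8] 758 [0.5587 0.3315] [65. 12.] [[0.5516, 0.359], [0.5627, 0.3595], [0.5663, 0.2966], [0.5545, 0.296]]
blue [255.8 232.3] 437 [0.5618 0.266 ] [43. 10.] [[0.5557, 0.2908], [0.5657, 0.2913], [0.5684, 0.2439], [0.558, 0.2434]]
scene [([176.6, 142.8], 111), ([250.9, 150.6], 78), ([241.0, 184.6], 127), ([371.4, 228.3], 146), ([410.4, 303.9], 221)]
side [([206.0, 129.9], 60), ([178.6, 174.5], 83), ([205.7, 301.3], 167)]
```

View pics/w4.png

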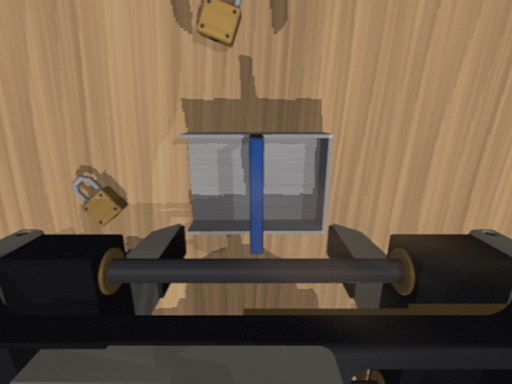

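The scoop is flat and empty at (260,185); benchlocks B (219,21) and A (103,206) have not moved. Next is B.

Call:
{"method": "carry_out", "body": {"linear": [[0, 0, 0], [0, 0, 0], [0, 0, 0], [0.245, -0.162, 0], [0.245, -0.162, 0], [0.245, -0.162, 0], [0.245, -0.162, 0], [0.245, -0.162, 0]], "angular": [[0, 0, 0.039], [0, 0, 0.039], [0, 0, 0.039], [0, 0, 0], [0, 0, 0], [0, 0, 0], [0, 0, 0], [0, 0, 0]], "force": 30}}

```text
time: 14.32
ee_pos: [0.5104, 0.4747, 0.1968]
tool_rot: [[0.31, 0.951, 0.005], [0.951, -0.31, -0.002], [-0.0, 0.006, -1.0]]
wrist_force: [0.5, 0.3, -0.0]
opening: 0.997
grip_force: 0.0
```

Call:
{"method": "carry_out", "body": {"linear": [[0, 0, 0.2], [0, 0, 0.3], [0, 0, 0.3], [0, 0, 0.2], [0, 0, 0], [0, 0, 0]], "angular": [[0, 0, 0], [0, 0, 0], [0, 0, 0], [0, 0, 0], [0, 0, 0], [0, 0, 0]]}}

```text
time: 14.82
ee_pos: [0.5114, 0.4726, 0.0765]
tool_rot: [[0.31, 0.951, 0.004], [0.951, -0.31, -0.003], [-0.002, 0.005, -1.0]]
wrist_force: [-0.1, 0.5, 1.6]
opening: 0.996
grip_force: 0.0
```

Call:
{"method": "carry_out", "body": {"linear": [[0, 0, 0.2], [0, 0, 0.14], [0, 0, 0.1], [0, 0, 0.04], [0, 0, 0]], "angular": [[0, 0, 0], [0, 0, 0], [0, 0, 0], [0, 0, 0], [0, 0, 0]]}}

```text
time: 15.23
ee_pos: [0.5129, 0.4738, 0.0211]
tool_rot: [[0.31, 0.951, 0.007], [0.951, -0.31, -0.0], [0.002, 0.007, -1.0]]
wrist_force: [0.2, -0.3, 0.8]
opening: 1.0
grip_force: 0.0
```

Call:
{"method": "carry_out", "body": {"linear": [[0, 0, 0], [0, 0, 0], [0, 0, 0], [0, 0, 0], [0, 0, 0], [0, 0, 0], [0, 0, 0], [0, 0, 0]], "angular": [[0, 0, 0], [0, 0, 0], [0, 0, 0], [0, 0, 0], [0, 0, 0], [0, 0, 0], [0, 0, 0], [0, 0, 0]], "grip": 0}}

```text
time: 15.9
ee_pos: [0.5129, 0.4738, 0.0211]
tool_rot: [[0.31, 0.951, 0.007], [0.951, -0.31, 0.0], [0.002, 0.007, -1.0]]
wrist_force: [-0.6, -0.2, 0.5]
opening: 0.466
grip_force: 0.5
```

Call:
{"method": "carry_out", "body": {"linear": [[0, 0, 0], [0, 0, 0], [0, 0, 0], [0, 0, 0], [0, 0, -0.2], [0, 0, -0.3], [0, 0, -0.34], [0, 0, -0.34]], "angular": [[0, 0, 0], [0, 0, 0], [0, 0, 0], [0, 0, 0], [0, 0, 0], [0, 0, 0], [0, 0, 0], [0, 0, 0]]}}

```text
time: 16.57
ee_pos: [0.5115, 0.4731, 0.1634]
tool_rot: [[0.31, 0.951, 0.006], [0.951, -0.31, -0.001], [0.001, 0.006, -1.0]]
wrist_force: [0.6, 0.9, -0.7]
opening: 0.431
grip_force: 30.0
```

Call:
{"method": "carry_out", "body": {"linear": [[0, 0, -0.34], [0, 0, -0.34], [0, 0, -0.3], [0, 0, -0.2], [0, 0, 0]], "angular": [[0, 0, 0], [0, 0, 0], [0, 0, 0], [0, 0, 0], [0, 0, 0]]}}

```text
time: 16.98
ee_pos: [0.5125, 0.4753, 0.3112]
tool_rot: [[0.31, 0.951, 0.014], [0.951, -0.31, 0.007], [0.011, 0.011, -1.0]]
wrist_force: [-0.5, 0.5, -0.4]
opening: 0.432
grip_force: 30.0
```

Call:
{"method": "carry_out", "body": {"linear": [[-0.16, 0.06, 0], [-0.313, 0.1175, 0], [-0.313, 0.1175, 0], [-0.313, 0.1175, 0], [-0.313, 0.1175, 0], [-0.313, 0.1175, 0], [-0.313, 0.1175, 0], [-0.313, 0.1175, 0]], "angular": [[0, 0, 0], [0, 0, 0], [0, 0, 0], [0, 0, 0], [0, 0, 0], [0, 0, 0], [0, 0, 0], [0, 0, 0]]}}

```text
time: 17.65
ee_pos: [0.5236, 0.1705, 0.3038]
tool_rot: [[0.31, 0.951, 0.007], [0.951, -0.31, -0.0], [0.002, 0.006, -1.0]]
wrist_force: [1.3, -0.0, -0.5]
opening: 0.432
grip_force: 30.0
```

Call:
{"method": "carry_out", "body": {"linear": [[-0.313, 0.1175, 0], [-0.313, 0.1175, 0], [-0.313, 0.1175, 0], [-0.313, 0.1175, 0], [-0.313, 0.1175, 0], [-0.16, 0.06, 0], [0, 0, 0], [0, 0, 0]], "angular": [[0, 0, 0], [0, 0, 0], [0, 0, 0], [0, 0, 0], [0, 0, 0], [0, 0, 0], [0, 0, 0.0395], [0, 0, 0.0395]]}}

```text
time: 18.32
ee_pos: [0.5334, -0.0507, 0.3038]
tool_rot: [[0.542, 0.84, 0.006], [0.841, -0.542, -0.001], [0.003, 0.006, -1.0]]
wrist_force: [0.3, 1.0, -0.9]
opening: 0.434
grip_force: 30.0
```

Call:
{"method": "carry_out", "body": {"linear": [[0, 0, 0], [0, 0, 0], [0, 0, 0], [0, 0, 0], [0, 0, 0], [0, 0, 0], [0, 0, 0], [0, 0, 0]], "angular": [[0, 0, 0.0395], [0, 0, 0.0395], [0, 0, 0.0395], [0, 0, 0.0395], [0, 0, 0.0395], [0, 0, 0.0395], [0, 0, 0.0395], [0, 0, 0]]}}

```text
time: 18.98
ee_pos: [0.5335, -0.0483, 0.3038]
tool_rot: [[0.991, 0.132, 0.006], [0.132, -0.991, -0.0], [0.006, 0.001, -1.0]]
wrist_force: [0.5, -0.2, -0.5]
opening: 0.431
grip_force: 30.0
```

Call:
{"method": "carry_out", "body": {"linear": [[0, 0, 0.2], [0, 0, 0.25], [0, 0, 0.22], [0, 0, 0.14], [0, 0, 0.05], [0, 0, 0], [0, 0, 0]], "angular": [[0, 0, 0], [0, 0, 0], [0, 0, 0], [0, 0, 0], [0, 0, 0], [0, 0, 0], [0, 0, 0]]}}

```text
time: 19.57
ee_pos: [0.5344, -0.0483, 0.2013]
tool_rot: [[0.99, 0.14, 0.006], [0.14, -0.99, -0.0], [0.006, 0.001, -1.0]]
wrist_force: [-0.9, -0.8, -0.5]
opening: 0.432
grip_force: 30.0
```

Call:
{"method": "carry_out", "body": {"linear": [[0, 0, 0], [0, 0, 0], [0, 0, 0], [0, 0, 0], [0, 0, 0], [0, 0, 0], [0, 0, 0], [0, 0, -0.1]], "angular": [[0, 0, 0], [0, 0, 0], [0, 0, 0], [0, 0, 0], [0, 0, 0], [0, 0, 0], [0, 0, 0], [0, 0, 0]], "grip": 0.7}}

```text
time: 20.23
ee_pos: [0.5333, -0.0481, 0.2115]
tool_rot: [[0.99, 0.139, 0.004], [0.139, -0.99, -0.0], [0.004, 0.001, -1.0]]
wrist_force: [-0.4, -0.0, -0.1]
opening: 0.7
grip_force: 0.0
```

Call:
{"method": "carry_out", "body": {"linear": [[0, 0, -0.2], [0, 0, -0.2], [0, 0, -0.2], [0, 0, -0.2], [0, 0, 0], [0, 0, 0]], "angular": [[0, 0, 0], [0, 0, 0], [0, 0, 0], [0, 0, 0], [0, 0, 0], [0, 0, 0]]}}

```text
time: 20.73
ee_pos: [0.5346, -0.0483, 0.3105]
tool_rot: [[0.99, 0.139, 0.01], [0.139, -0.99, 0.0], [0.01, 0.001, -1.0]]
wrist_force: [-0.4, -0.8, -1.4]
opening: 0.696
grip_force: 0.0
```

```bash
python3 look.py pics/w5.png
```

```text
[ 0.5346 -0.0483  0.3105] [[0.99, 0.139, 0.01], [0.139, -0.99, 0.0], [0.01, 0.001, -1.0]] [-0.24  0.23  0.29  1.71 -0.07  1.2  -1.37]
brass [494.2 215.2] 435 [ 0.5066 -0.4663] [18.4 32.8] [[0.4911, -0.4417], [0.5401, -0.4592], [0.524, -0.4913], [0.4739, -0.4745]]
blue [ 18.8 121.2] 400 [0.5627 0.266 ] [39.6 10.4] [[0.5544, 0.2916], [0.5679, 0.2891], [0.5716, 0.2388], [0.5581, 0.2408]]
blue [505.9 224.6] 246 [ 0.5119 -0.4184] [25. 13.] [[0.5289, -0.3996], [0.5314, -0.4181], [0.4942, -0.4335], [0.4916, -0.4146]]
scene [([176.6, 142.9], 110), ([246.3, 147.4], 75), ([240.9, 184.5], 128), ([260.7, 188.6], 29), ([371.3, 228.8], 159)]
side [([178.8, 174.4], 88), ([244.6, 204.7], 50), ([206.4, 309.9], 174)]
```

View pics/w5.png

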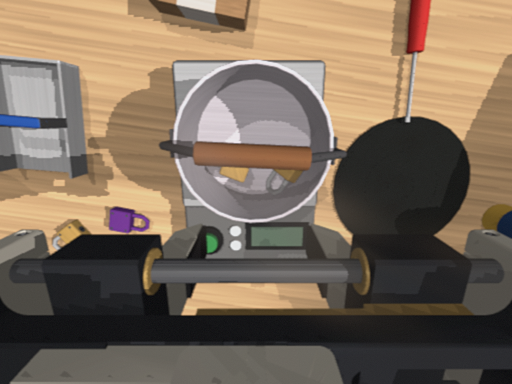

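The pail holds two brass locks (235,172) and (287,173) and is upright. Lock C was knocked aside (scene 246,147; side 206,310), so I will re-measure it. Next is A.

Call:
{"method": "carry_out", "body": {"linear": [[-0.115, -0.303, 0], [-0.115, -0.303, 0], [-0.115, -0.303, 0], [-0.115, -0.303, 0], [-0.115, -0.303, 0], [-0.115, -0.303, 0], [-0.115, -0.303, 0], [-0.115, -0.303, 0]], "angular": [[0, 0, 0], [0, 0, 0], [0, 0, 0], [0, 0, 0], [0, 0, 0], [0, 0, 0], [0, 0, 0], [0, 0, 0]], "grip": 1}}

```text
time: 21.55
ee_pos: [0.3825, 0.2257, 0.3073]
tool_rot: [[0.99, 0.138, 0.006], [0.138, -0.99, -0.001], [0.006, 0.002, -1.0]]
wrist_force: [0.6, 0.8, -0.0]
opening: 1.003
grip_force: 0.0
```

Call:
{"method": "carry_out", "body": {"linear": [[-0.115, -0.303, 0], [0, 0, 0], [0, 0, 0], [0, 0, 0], [0, 0, 0], [0, 0, 0], [0, 0, 0], [0, 0, 0]], "angular": [[0, 0, 0], [0, 0, -0.0386], [0, 0, -0.0386], [0, 0, -0.0386], [0, 0, -0.0386], [0, 0, -0.0386], [0, 0, -0.0386], [0, 0, -0.0386]]}}

```text
time: 22.22
ee_pos: [0.3651, 0.2583, 0.3069]
tool_rot: [[0.545, 0.838, 0.006], [0.838, -0.545, -0.001], [0.002, 0.005, -1.0]]
wrist_force: [0.3, -0.0, 0.1]
opening: 1.001
grip_force: 0.0
```

Call:
{"method": "carry_out", "body": {"linear": [[0, 0, 0], [0, 0, 0], [0, 0, 0], [0, 0, 0], [0, 0, 0], [0, 0, 0], [0, 0, 0], [0, 0, 0]], "angular": [[0, 0, -0.0386], [0, 0, -0.0386], [0, 0, -0.0386], [0, 0, -0.0386], [0, 0, -0.0386], [0, 0, -0.0386], [0, 0, -0.0386], [0, 0, -0.0386]]}}

```text
time: 22.88
ee_pos: [0.3651, 0.2583, 0.3069]
tool_rot: [[-0.383, 0.924, 0.005], [0.924, 0.383, -0.001], [-0.003, 0.005, -1.0]]
wrist_force: [0.8, 0.5, 0.2]
opening: 0.998
grip_force: 0.0
```

Call:
{"method": "carry_out", "body": {"linear": [[0, 0, 0], [0, 0, 0], [0, 0, 0], [0, 0, 0.2], [0, 0, 0.3], [0, 0, 0.2], [0, 0, 0], [0, 0, 0]], "angular": [[0, 0, -0.0386], [0, 0, -0.0386], [0, 0, -0.0386], [0, 0, 0], [0, 0, 0], [0, 0, 0], [0, 0, 0], [0, 0, 0]]}}

```text
time: 23.55
ee_pos: [0.3653, 0.2579, 0.223]
tool_rot: [[-0.682, 0.731, 0.004], [0.731, 0.682, -0.002], [-0.005, 0.001, -1.0]]
wrist_force: [0.4, -0.6, 1.0]
opening: 0.999
grip_force: 0.0
```

```bash
sed -i 's/c\[1\]>260/c[1]>330/' look.py; python3 look.py pics/w6.png; python3 - <<'E'
from h import *
print("A",tri((371.3,228.8),(178.8,174.4)).round(4)); print("C",tri((246.3,147.4),(206.4,309.9)).round(4))
E
```

```text
[0.3653 0.2579 0.223 ] [[-0.682, 0.731, 0.004], [0.731, 0.682, -0.002], [-0.005, 0.001, -1.0]] [-0.61  0.17 -0.15  2.    0.04  0.97 -0.02]
brass [455.6 308.9] 694 [0.7327 0.313 ] [99.9  9.7] [[0.6822, 0.2548], [0.6681, 0.266], [0.7822, 0.3687], [0.7978, 0.3587]]
brass [276.7 311.4] 278 [0.5346 0.1221] [74.  5.] [[0.502, 0.0852], [0.4958, 0.0921], [0.5791, 0.1696], [0.5859, 0.1632]]
scene [([176.5, 142.8], 111), ([246.3, 147.4], 75), ([240.9, 184.5], 128), ([260.7, 188.6], 29), ([371.3, 228.6], 159)]
side [([178.8, 174.4], 88), ([244.7, 204.8], 51), ([206.4, 310.0], 173)]
A [0.366  0.2583 0.0108]
C [ 0.3534 -0.2795  0.0144]
```

Call:
{"method": "carry_out", "body": {"linear": [[0, 0, 0.2], [0, 0, 0.34], [0, 0, 0.34], [0, 0, 0.34], [0, 0, 0.25], [0, 0, 0.15], [0, 0, 0.06], [0, 0, 0]], "angular": [[0, 0, 0], [0, 0, 0], [0, 0, 0], [0, 0, 0], [0, 0, 0], [0, 0, 0], [0, 0, 0], [0, 0, 0]]}}

```text
time: 24.37
ee_pos: [0.3678, 0.2589, 0.022]
tool_rot: [[-0.682, 0.731, 0.007], [0.731, 0.682, -0.001], [-0.005, 0.004, -1.0]]
wrist_force: [-0.1, -0.3, -0.3]
opening: 1.001
grip_force: 0.0
```

Call:
{"method": "carry_out", "body": {"linear": [[0, 0, 0], [0, 0, 0], [0, 0, 0], [0, 0, 0], [0, 0, 0], [0, 0, 0], [0, 0, 0], [0, 0, 0]], "angular": [[0, 0, 0], [0, 0, 0], [0, 0, 0], [0, 0, 0], [0, 0, 0], [0, 0, 0], [0, 0, 0], [0, 0, 0]], "grip": 0}}

```text
time: 25.03
ee_pos: [0.3676, 0.2587, 0.0225]
tool_rot: [[-0.682, 0.731, 0.007], [0.731, 0.682, 0.0], [-0.005, 0.005, -1.0]]
wrist_force: [-1.0, -0.9, -0.3]
opening: 0.468
grip_force: 0.4
```

Call:
{"method": "carry_out", "body": {"linear": [[0, 0, 0], [0, 0, 0], [0, 0, 0], [0, 0, 0], [0, 0, -0.2], [0, 0, -0.3], [0, 0, -0.34], [0, 0, -0.34]], "angular": [[0, 0, 0], [0, 0, 0], [0, 0, 0], [0, 0, 0], [0, 0, 0], [0, 0, 0], [0, 0, 0], [0, 0, 0]]}}

```text
time: 25.7
ee_pos: [0.3658, 0.2582, 0.1652]
tool_rot: [[-0.682, 0.731, 0.006], [0.731, 0.682, -0.001], [-0.004, 0.004, -1.0]]
wrist_force: [2.1, 1.2, -0.4]
opening: 0.436
grip_force: 30.0
```

Call:
{"method": "carry_out", "body": {"linear": [[0, 0, -0.34], [0, 0, -0.34], [0, 0, -0.34], [0, 0, -0.2], [0, 0, 0]], "angular": [[0, 0, 0], [0, 0, 0], [0, 0, 0], [0, 0, 0], [0, 0, 0]]}}

```text
time: 26.12
ee_pos: [0.3673, 0.2604, 0.3157]
tool_rot: [[-0.682, 0.731, 0.014], [0.731, 0.682, 0.006], [-0.005, 0.014, -1.0]]
wrist_force: [0.7, 0.8, -1.3]
opening: 0.433
grip_force: 30.0
```

Call:
{"method": "carry_out", "body": {"linear": [[-0.2, -0.009, 0], [-0.325, -0.009, 0], [-0.325, -0.009, 0], [-0.325, -0.009, 0], [-0.325, -0.009, 0], [-0.325, -0.009, 0], [-0.325, -0.009, 0], [-0.325, -0.009, 0]], "angular": [[0, 0, 0], [0, 0, 0], [0, 0, 0], [0, 0, 0], [0, 0, 0], [0, 0, 0], [0, 0, 0], [0, 0, 0]]}}

```text
time: 26.78
ee_pos: [0.5625, 0.034, 0.3106]
tool_rot: [[-0.682, 0.731, 0.006], [0.731, 0.682, -0.0], [-0.004, 0.004, -1.0]]
wrist_force: [0.9, 0.7, -1.3]
opening: 0.434
grip_force: 30.0
```

Call:
{"method": "carry_out", "body": {"linear": [[-0.325, -0.009, 0], [-0.325, -0.009, 0], [-0.125, 0, 0], [0, 0, 0], [0, 0, 0], [0, 0, 0], [0, 0, 0], [0, 0, 0]], "angular": [[0, 0, 0], [0, 0, 0], [0, 0, 0], [0, 0, -0.0382], [0, 0, -0.0382], [0, 0, -0.0382], [0, 0, -0.0382], [0, 0, -0.0382]]}}

```text
time: 27.45
ee_pos: [0.6234, -0.0338, 0.3107]
tool_rot: [[-0.977, 0.212, 0.005], [0.212, 0.977, -0.0], [-0.005, 0.001, -1.0]]
wrist_force: [-0.6, 1.1, -0.4]
opening: 0.436
grip_force: 30.0
```

Call:
{"method": "carry_out", "body": {"linear": [[0, 0, 0], [0, 0, 0], [0, 0, 0], [0, 0, 0]], "angular": [[0, 0, -0.0382], [0, 0, -0.0382], [0, 0, -0.0382], [0, 0, 0]]}}

```text
time: 27.78
ee_pos: [0.6234, -0.0339, 0.3108]
tool_rot: [[-0.989, -0.145, 0.005], [-0.145, 0.989, 0.0], [-0.005, -0.001, -1.0]]
wrist_force: [-1.4, -1.0, -1.9]
opening: 0.431
grip_force: 30.0
```

Call:
{"method": "carry_out", "body": {"linear": [[0, 0, 0.2], [0, 0, 0.27], [0, 0, 0.24], [0, 0, 0.15], [0, 0, 0.05], [0, 0, 0], [0, 0, 0]], "angular": [[0, 0, 0], [0, 0, 0], [0, 0, 0], [0, 0, 0], [0, 0, 0], [0, 0, 0], [0, 0, 0]]}}

```text
time: 28.37
ee_pos: [0.6245, -0.0338, 0.2032]
tool_rot: [[-0.99, -0.138, 0.007], [-0.138, 0.99, -0.0], [-0.007, -0.001, -1.0]]
wrist_force: [0.3, 0.4, -0.1]
opening: 0.437
grip_force: 30.0
```

Call:
{"method": "carry_out", "body": {"linear": [[0, 0, 0], [0, 0, 0], [0, 0, 0], [0, 0, 0], [0, 0, 0], [0, 0, 0], [0, 0, 0], [0, 0, -0.1]], "angular": [[0, 0, 0], [0, 0, 0], [0, 0, 0], [0, 0, 0], [0, 0, 0], [0, 0, 0], [0, 0, 0], [0, 0, 0]], "grip": 0.7}}

```text
time: 29.03
ee_pos: [0.6231, -0.0338, 0.213]
tool_rot: [[-0.99, -0.14, 0.003], [-0.14, 0.99, -0.0], [-0.003, -0.0, -1.0]]
wrist_force: [-0.1, 0.0, -0.2]
opening: 0.699
grip_force: 0.0
```

Call:
{"method": "carry_out", "body": {"linear": [[0, 0, -0.2], [0, 0, -0.2], [0, 0, -0.2], [0, 0, -0.2], [0, 0, 0], [0, 0, 0]], "angular": [[0, 0, 0], [0, 0, 0], [0, 0, 0], [0, 0, 0], [0, 0, 0], [0, 0, 0]]}}

```text
time: 29.53
ee_pos: [0.6244, -0.0337, 0.3125]
tool_rot: [[-0.99, -0.14, 0.01], [-0.14, 0.99, 0.0], [-0.01, -0.001, -1.0]]
wrist_force: [0.5, -0.5, -0.7]
opening: 0.696
grip_force: 0.0
```

```bash
python3 look.py pics/w7.png
```

```text
[ 0.6244 -0.0337  0.3125] [[-0.99, -0.14, 0.01], [-0.14, 0.99, 0.0], [-0.01, -0.001, -1.0]] [ 0.02  0.39 -0.07  1.47  0.03  1.28  1.65]
brass [220.6 112.9] 653 [ 0.5553 -0.1002] [30.5 26.8] [[0.5654, -0.1306], [0.5291, -0.1125], [0.5461, -0.0705], [0.5834, -0.0878]]
brass [278.5 107.8] 279 [ 0.5355 -0.0129] [26.4 16.3] [[0.5427, -0.0356], [0.5197, -0.0297], [0.5284, 0.0096], [0.5518, 0.0043]]
blue [488.6 157.8] 470 [0.5614 0.274 ] [47.5 10.5] [[0.5703, 0.2421], [0.5565, 0.2381], [0.5527, 0.3032], [0.5665, 0.308]]
scene [([176.6, 142.9], 110), ([241.0, 184.5], 127), ([260.7, 188.6], 29)]
side [([244.7, 204.8], 51), ([265.4, 205.7], 19), ([206.3, 310.0], 172)]
```

Lock A is in the pail. Next I go to view the displaced lock C.

Call:
{"method": "carry_out", "body": {"linear": [[0.26, -0.189, 0], [0.26, -0.189, 0], [0.26, -0.189, 0], [0.26, -0.189, 0], [0.26, -0.189, 0], [0.26, -0.189, 0], [0.26, -0.189, 0], [0.26, -0.189, 0]], "angular": [[0, 0, 0], [0, 0, 0], [0, 0, 0], [0, 0, 0], [0, 0, 0], [0, 0, 0], [0, 0, 0], [0, 0, 0]], "grip": 1}}

```text
time: 30.35
ee_pos: [0.3998, -0.2491, 0.3084]
tool_rot: [[-0.99, -0.14, 0.006], [-0.14, 0.99, 0.001], [-0.006, 0.0, -1.0]]
wrist_force: [0.4, -0.9, 0.1]
opening: 1.001
grip_force: 0.0
```

Call:
{"method": "carry_out", "body": {"linear": [[0.26, -0.189, 0], [0.26, -0.189, 0], [0.26, -0.189, 0], [0, 0, 0], [0, 0, 0], [0, 0, 0], [0, 0, 0], [0, 0, 0]], "angular": [[0, 0, 0], [0, 0, 0], [0, 0, 0], [0, 0, 0.039], [0, 0, 0.039], [0, 0, 0.039], [0, 0, 0.039], [0, 0, 0.039]]}}

```text
time: 31.02
ee_pos: [0.3182, -0.3285, 0.3078]
tool_rot: [[-0.888, 0.461, 0.006], [0.461, 0.888, 0.001], [-0.004, 0.004, -1.0]]
wrist_force: [0.1, 0.2, -0.8]
opening: 1.002
grip_force: 0.0
```

Call:
{"method": "carry_out", "body": {"linear": [[0, 0, 0], [0, 0, 0], [0, 0, 0], [0, 0, 0], [0, 0, 0], [0, 0, 0], [0, 0, 0], [0, 0, 0]], "angular": [[0, 0, 0.039], [0, 0, 0.039], [0, 0, 0.039], [0, 0, 0.039], [0, 0, 0.039], [0, 0, 0.039], [0, 0, 0.039], [0, 0, 0.039]]}}

```text
time: 31.68
ee_pos: [0.3183, -0.3284, 0.3078]
tool_rot: [[-0.112, 0.994, 0.005], [0.994, 0.112, 0.001], [0.001, 0.006, -1.0]]
wrist_force: [0.1, 0.1, 0.3]
opening: 1.001
grip_force: 0.0
```

Call:
{"method": "carry_out", "body": {"linear": [[0, 0, 0], [0, 0, 0], [0, 0, 0], [0, 0, 0], [0, 0, 0], [0, 0, 0.3], [0, 0, 0.3], [0, 0, 0]], "angular": [[0, 0, 0.039], [0, 0, 0.039], [0, 0, 0.039], [0, 0, 0.039], [0, 0, 0.039], [0, 0, 0.039], [0, 0, 0], [0, 0, 0]]}}

```text
time: 32.35
ee_pos: [0.3163, -0.3259, 0.2311]
tool_rot: [[0.578, 0.816, -0.001], [0.816, -0.578, 0.006], [0.004, -0.005, -1.0]]
wrist_force: [-0.6, 1.6, -1.2]
opening: 1.002
grip_force: 0.0
```

```bash
python3 look.py pics/w8.png
```

```text
[ 0.3163 -0.3259  0.2311] [[0.578, 0.816, -0.001], [0.816, -0.578, 0.006], [0.004, -0.005, -1.0]] [ 0.43  0.16  0.3   2.   -0.06  0.99  0.14]
brass [258.8 129.8] 572 [ 0.3527 -0.2796] [27. 29.] [[0.3472, -0.2549], [0.3771, -0.2761], [0.3581, -0.3038], [0.3274, -0.2821]]
brass [419.9 189.8] 500 [ 0.4855 -0.4712] [23.4 41.5] [[0.458, -0.4703], [0.5044, -0.4438], [0.5183, -0.4748], [0.4718, -0.5028]]
brass [494.9 217.6] 1033 [ 0.5533 -0.5685] [42.2 35.7] [[0.5176, -0.5643], [0.5461, -0.5213], [0.5876, -0.5655], [0.5605, -0.6107]]
brass [452.6 308.9] 384 [ 0.4425 -0.6763] [72. 10.] [[0.393, -0.6532], [0.4012, -0.6363], [0.492, -0.7002], [0.485, -0.7179]]
blue [463.2 192.8] 798 [ 0.4973 -0.46  ] [73.9 18.4] [[0.4643, -0.4377], [0.4773, -0.4227], [0.5306, -0.4883], [0.5185, -0.5048]]
scene [([176.5, 142.9], 109), ([246.2, 147.4], 76), ([240.9, 184.5], 128), ([260.7, 188.6], 29)]
side [([244.7, 204.8], 51), ([265.4, 205.7], 19), ([206.1, 310.5], 153)]
```

View pics/w8.png

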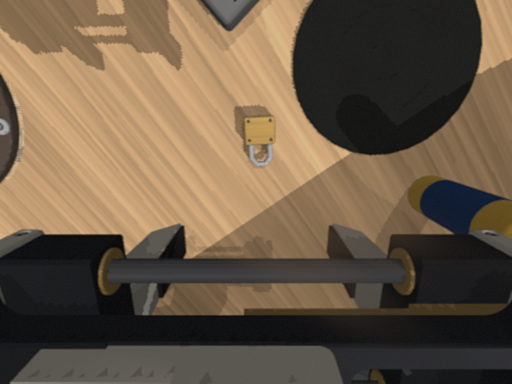

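Lock C sits at (259,130), aligned with the jaws, shackle towards the camera's bottom. I grasp it.

Call:
{"method": "carry_out", "body": {"linear": [[0.246, 0.013, 0], [0.246, 0.013, 0], [0, 0, 0.3], [0, 0, 0.34], [0, 0, 0.34], [0, 0, 0.34], [0, 0, 0.2], [0, 0, 0]], "angular": [[0, 0, 0], [0, 0, 0], [0, 0, 0], [0, 0, 0], [0, 0, 0], [0, 0, 0], [0, 0, 0], [0, 0, 0]], "grip": 0.8}}

```text
time: 33.17
ee_pos: [0.3566, -0.2818, 0.0524]
tool_rot: [[0.578, 0.816, 0.003], [0.816, -0.578, 0.002], [0.004, 0.001, -1.0]]
wrist_force: [-0.2, 0.8, -0.5]
opening: 0.8
grip_force: 0.0
```

Call:
{"method": "carry_out", "body": {"linear": [[0, 0, 0.13], [0, 0, 0.1], [0, 0, 0], [0, 0, 0]], "angular": [[0, 0, 0], [0, 0, 0], [0, 0, 0], [0, 0, 0]]}}

```text
time: 33.5
ee_pos: [0.3588, -0.2832, 0.0289]
tool_rot: [[0.578, 0.816, 0.009], [0.816, -0.578, -0.001], [0.005, 0.008, -1.0]]
wrist_force: [-0.7, -0.2, -0.6]
opening: 0.801
grip_force: 0.0
```

Call:
{"method": "carry_out", "body": {"linear": [[0, 0, 0], [0, 0, 0], [0, 0, 0], [0, 0, 0], [0, 0, 0], [0, 0, 0], [0, 0, 0], [0, 0, 0]], "angular": [[0, 0, 0], [0, 0, 0], [0, 0, 0], [0, 0, 0], [0, 0, 0], [0, 0, 0], [0, 0, 0], [0, 0, 0]], "grip": 0}}

```text
time: 34.17
ee_pos: [0.3573, -0.2823, 0.0273]
tool_rot: [[0.578, 0.816, 0.007], [0.816, -0.578, 0.0], [0.004, 0.005, -1.0]]
wrist_force: [-1.0, 1.2, 5.5]
opening: 0.432
grip_force: 30.0
```

Call:
{"method": "carry_out", "body": {"linear": [[0, 0, 0], [0, 0, 0], [0, 0, 0], [0, 0, 0], [0, 0, -0.2], [0, 0, -0.3], [0, 0, -0.34], [0, 0, -0.34]], "angular": [[0, 0, 0], [0, 0, 0], [0, 0, 0], [0, 0, 0], [0, 0, 0], [0, 0, 0], [0, 0, 0], [0, 0, 0]]}}

```text
time: 34.83
ee_pos: [0.3556, -0.2821, 0.1699]
tool_rot: [[0.579, 0.815, 0.005], [0.815, -0.579, 0.001], [0.004, 0.004, -1.0]]
wrist_force: [1.8, -1.0, -0.9]
opening: 0.43
grip_force: 30.0
```

Call:
{"method": "carry_out", "body": {"linear": [[0, 0, -0.34], [0, 0, -0.34], [0, 0, -0.34], [0, 0, -0.2], [0, 0, 0], [0, 0, 0]], "angular": [[0, 0, 0], [0, 0, 0], [0, 0, 0], [0, 0, 0], [0, 0, 0], [0, 0, 0]]}}

```text
time: 35.33
ee_pos: [0.3559, -0.2827, 0.316]
tool_rot: [[0.578, 0.816, 0.01], [0.816, -0.579, -0.001], [0.005, 0.009, -1.0]]
wrist_force: [0.3, 0.4, -1.0]
opening: 0.432
grip_force: 30.0
```

Call:
{"method": "carry_out", "body": {"linear": [[0.2, 0.042, 0], [0.332, 0.0696, 0], [0.332, 0.0696, 0], [0.332, 0.0696, 0], [0.332, 0.0696, 0], [0.332, 0.0696, 0], [0.332, 0.0696, 0], [0.332, 0.0696, 0]], "angular": [[0, 0, 0], [0, 0, 0], [0, 0, 0], [0, 0, 0], [0, 0, 0], [0, 0, 0], [0, 0, 0], [0, 0, 0]]}}

```text
time: 36.0
ee_pos: [0.5828, -0.0705, 0.3143]
tool_rot: [[0.579, 0.816, 0.004], [0.816, -0.579, 0.0], [0.002, 0.003, -1.0]]
wrist_force: [0.8, -0.5, -0.7]
opening: 0.433
grip_force: 30.0
```

Call:
{"method": "carry_out", "body": {"linear": [[0.332, 0.0696, 0], [0.132, 0.027, 0], [0, 0, 0], [0, 0, 0], [0, 0, 0], [0, 0, 0], [0, 0, 0], [0, 0, 0]], "angular": [[0, 0, 0], [0, 0, 0], [0, 0, 0.0371], [0, 0, 0.0371], [0, 0, 0.0371], [0, 0, 0.0371], [0, 0, 0.0371], [0, 0, 0.0371]]}}

```text
time: 36.67
ee_pos: [0.6232, -0.0335, 0.3143]
tool_rot: [[0.969, 0.246, 0.003], [0.246, -0.969, -0.0], [0.003, 0.001, -1.0]]
wrist_force: [0.1, -0.2, -1.0]
opening: 0.433
grip_force: 30.0
```

Call:
{"method": "carry_out", "body": {"linear": [[0, 0, 0], [0, 0, 0], [0, 0, 0]], "angular": [[0, 0, 0.0371], [0, 0, 0], [0, 0, 0]]}}

```text
time: 36.92
ee_pos: [0.6235, -0.0333, 0.3151]
tool_rot: [[0.99, 0.141, 0.004], [0.141, -0.99, -0.0], [0.004, 0.001, -1.0]]
wrist_force: [0.8, -0.2, -0.4]
opening: 0.429
grip_force: 30.0
```

Call:
{"method": "carry_out", "body": {"linear": [[0, 0, 0.2], [0, 0, 0.27], [0, 0, 0.25], [0, 0, 0.17], [0, 0, 0.06], [0, 0, 0], [0, 0, 0]], "angular": [[0, 0, 0], [0, 0, 0], [0, 0, 0], [0, 0, 0], [0, 0, 0], [0, 0, 0], [0, 0, 0]]}}

```text
time: 37.5
ee_pos: [0.6249, -0.0336, 0.2032]
tool_rot: [[0.99, 0.139, 0.006], [0.139, -0.99, -0.0], [0.006, 0.001, -1.0]]
wrist_force: [-0.1, 0.4, -0.6]
opening: 0.434
grip_force: 30.0
```

Call:
{"method": "carry_out", "body": {"linear": [[0, 0, 0], [0, 0, 0], [0, 0, 0], [0, 0, 0], [0, 0, 0], [0, 0, 0], [0, 0, 0], [0, 0, -0.1]], "angular": [[0, 0, 0], [0, 0, 0], [0, 0, 0], [0, 0, 0], [0, 0, 0], [0, 0, 0], [0, 0, 0], [0, 0, 0]], "grip": 0.7}}

```text
time: 38.17
ee_pos: [0.6235, -0.0332, 0.2133]
tool_rot: [[0.99, 0.138, 0.003], [0.138, -0.99, -0.0], [0.003, 0.0, -1.0]]
wrist_force: [-0.4, -0.1, -0.1]
opening: 0.699
grip_force: 0.0
```

Call:
{"method": "carry_out", "body": {"linear": [[0, 0, -0.2], [0, 0, -0.2], [0, 0, -0.2], [0, 0, -0.2], [0, 0, -0.1], [0, 0, 0], [0, 0, 0]], "angular": [[0, 0, 0], [0, 0, 0], [0, 0, 0], [0, 0, 0], [0, 0, 0], [0, 0, 0], [0, 0, 0]]}}

```text
time: 38.75
ee_pos: [0.6243, -0.0335, 0.3242]
tool_rot: [[0.99, 0.138, 0.009], [0.138, -0.99, 0.0], [0.009, 0.001, -1.0]]
wrist_force: [0.4, -0.2, -0.6]
opening: 0.699
grip_force: 0.0
```

Call:
{"method": "carry_out", "body": {"linear": [[-0.34, 0, 0], [-0.34, 0, 0], [-0.34, 0, 0], [-0.34, 0, 0], [0, 0, 0], [0, 0, 0]], "angular": [[0, 0, 0], [0, 0, 0], [0, 0, 0], [0, 0, 0], [0, 0, 0], [0, 0, 0]], "grip": 0}}

```text
time: 39.25
ee_pos: [0.46, -0.0562, 0.3214]
tool_rot: [[0.991, 0.137, 0.006], [0.137, -0.991, 0.001], [0.006, 0.0, -1.0]]
wrist_force: [1.2, 0.9, 1.1]
opening: 0.312
grip_force: 0.0
```

```bash
python3 look.py pics/w9.png
```

```text
[ 0.46   -0.0562  0.3214] [[0.991, 0.137, 0.006], [0.137, -0.991, 0.001], [0.006, 0.0, -1.0]] [-0.23  0.09  0.26  1.84 -0.03  1.21 -1.39]
brass [291.4 106.1] 544 [ 0.559  -0.0995] [28.8 27.2] [[0.5488, -0.0703], [0.5855, -0.0871], [0.5687, -0.1288], [0.5311, -0.1126]]
brass [499.4 174.7] 457 [ 0.4984 -0.4659] [20.6 32.5] [[0.4715, -0.4538], [0.5254, -0.4417], [0.5248, -0.4773], [0.4707, -0.4906]]
blue [16.8 60.4] 382 [0.5619 0.262 ] [34.9 11. ] [[0.5542, 0.2847], [0.5672, 0.282], [0.5696, 0.239], [0.5566, 0.2414]]
scene [([176.6, 142.8], 111), ([240.8, 184.8], 131), ([260.7, 188.6], 29)]
side [([266.0, 203.0], 37), ([244.7, 204.8], 51)]
```

View pics/w9.png

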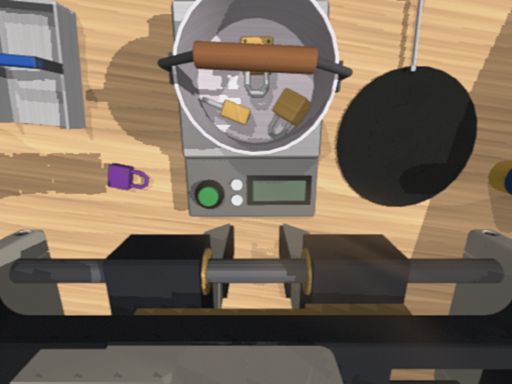

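The pail holds all the locks (I see (257,45), (235,111), (291,106), some hidden by the handle). Only the purple lock (125,177) is left on the bench. Next I measure the key (208,196) and the grip (255,57).

```bash
python3 - <<'E'
from h import *
s=sensors.state();print(s["ee_pos"].round(4))
p=imaging.camera_params("wrist");im=imaging.grab_frame("wrist")
for c,a,b,r in blobs(im,(50,110,40),(85,255,255),200)[0]: print("green",c.round(1),a,b,plane(p,c,.06).round(4))
for c,a,b,r in blobs(im,(5,120,50),(14,255,255),800)[0]:
    if c[1]<120: print("grip",c.round(1),a,np.round(r,1) if 0 else r,plane(p,r[0],.235).round(4),[plane(p,q,.235).round(4)[:2].tolist() for q in cv2.boxPoints(r)])
o=[plane(p,q,.17).round(4) for q in((174,75),(339,75))];print("rim l/r",o)
E
```

```text
[ 0.4633 -0.0555  0.3217]
green [207.9 198.3] 298 [198 189  21  19] [0.4059 0.0123 0.06  ]
grip [255.1  61.9] 3156 ((254.96463012695312, 62.136932373046875), (122.64423370361328, 26.792024612426758), 3.1798300743103027) [ 0.5791 -0.0395  0.235 ] [[0.5652, 0.0081], [0.5843, 0.0083], [0.5927, -0.0862], [0.5737, -0.0889]]
rim l/r [array([0.5676, 0.0422, 0.17  ]), array([ 0.5907, -0.124 ,  0.17  ])]
```

Call:
{"method": "carry_out", "body": {"linear": [[-0.127, -0.209, 0], [-0.127, -0.209, 0], [-0.127, -0.209, 0], [0, 0, 0], [0, 0, 0], [0, 0, 0], [0, 0, 0], [0, 0, 0]], "angular": [[0, 0, 0], [0, 0, 0], [0, 0, 0], [0, 0, -0.0394], [0, 0, -0.0394], [0, 0, -0.0394], [0, 0, -0.0394], [0, 0, -0.0394]]}}

```text
time: 40.12
ee_pos: [0.4078, 0.0128, 0.3212]
tool_rot: [[0.722, 0.691, 0.007], [0.691, -0.722, -0.0], [0.005, 0.005, -1.0]]
wrist_force: [-0.7, 0.1, 0.5]
opening: 0.002
grip_force: 0.0
```

Call:
{"method": "carry_out", "body": {"linear": [[0, 0, 0], [0, 0, 0], [0, 0, 0], [0, 0, 0], [0, 0, 0], [0, 0, 0], [0, 0, 0], [0, 0, 0]], "angular": [[0, 0, -0.0394], [0, 0, -0.0394], [0, 0, -0.0394], [0, 0, -0.0394], [0, 0, -0.0394], [0, 0, -0.0394], [0, 0, -0.0394], [0, 0, -0.0394]]}}

```text
time: 40.78
ee_pos: [0.4078, 0.0128, 0.3212]
tool_rot: [[-0.182, 0.983, 0.007], [0.983, 0.182, -0.0], [-0.002, 0.006, -1.0]]
wrist_force: [0.2, 0.5, -0.1]
opening: 0.003
grip_force: 0.0
```

Call:
{"method": "carry_out", "body": {"linear": [[0, 0, 0], [0, 0, 0], [0, 0, 0], [0, 0, 0], [0, 0, 0], [0, 0, 0], [0, 0, 0], [0, 0, 0]], "angular": [[0, 0, -0.0394], [0, 0, -0.0394], [0, 0, -0.0394], [0, 0, -0.0394], [0, 0, -0.0394], [0, 0, -0.0394], [0, 0, -0.0394], [0, 0, 0]]}}

```text
time: 41.45
ee_pos: [0.4077, 0.0127, 0.3212]
tool_rot: [[-0.867, 0.498, 0.007], [0.498, 0.867, -0.0], [-0.006, 0.003, -1.0]]
wrist_force: [0.2, -0.5, -0.4]
opening: 0.004
grip_force: 0.0
```

Call:
{"method": "carry_out", "body": {"linear": [[0, 0, 0.2], [0, 0, 0.34], [0, 0, 0.34], [0, 0, 0.34], [0, 0, 0.3], [0, 0, 0.2], [0, 0, 0], [0, 0, 0]], "angular": [[0, 0, 0], [0, 0, 0], [0, 0, 0], [0, 0, 0], [0, 0, 0], [0, 0, 0], [0, 0, 0], [0, 0, 0]]}}

```text
time: 42.12
ee_pos: [0.408, 0.0123, 0.1144]
tool_rot: [[-0.862, 0.506, 0.004], [0.506, 0.862, -0.001], [-0.004, 0.001, -1.0]]
wrist_force: [-0.5, -0.3, 0.4]
opening: 0.001
grip_force: 0.0
```

Call:
{"method": "carry_out", "body": {"linear": [[0, 0, 0.15], [0, 0, 0.12], [0, 0, 0.06], [0, 0, 0.03], [0, 0, 0.02], [0, 0, 0], [0, 0, 0]], "angular": [[0, 0, 0], [0, 0, 0], [0, 0, 0], [0, 0, 0], [0, 0, 0], [0, 0, 0], [0, 0, 0]]}}

```text
time: 42.7
ee_pos: [0.4102, 0.0127, 0.0719]
tool_rot: [[-0.863, 0.505, 0.01], [0.505, 0.863, 0.001], [-0.008, 0.006, -1.0]]
wrist_force: [-4.6, 0.9, 25.1]
opening: 0.005
grip_force: 12.7
```

```bash
python3 - <<'E'
from h import *
s=sensors.state();print(s["ee_pos"].round(4),s["wrist_force"].round(1),s["wrist_torque"].round(2))
a=imaging.grab_frame("scene")[150:230,250:350,::-1];b=imaging.grab_frame("side")[165:265,170:295,::-1]
cv2.imwrite("pics/k.png",np.hstack([cv2.resize(a,(400,320)),cv2.resize(b,(400,320))]))
s=sensors.state();print(s["ee_pos"].round(4),s["wrist_force"].round(1))
E
```

```text
[0.4102 0.0127 0.0719] [-4.6  0.9 25.1] [ 0.03  1.14 -0.  ]
[0.4102 0.0127 0.0719] [-4.8 -0.4 24.2]
```

View pics/k.png

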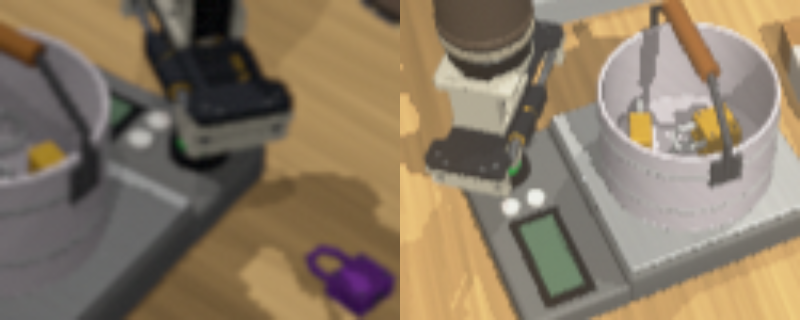

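```bash
python3 - <<'E'
from h import *
for z in(.054,.058,.072,.125):
    X=[.4100,.0127,z]; a=(proj("scene",X)-[250,150])*4; b=(proj("side",X)-[170,165])*3.2; print(z,a.round(),b.round()+[400,0])
E
```

```text
0.054 [195. 142.] [507. 162.]
0.058 [195. 138.] [507. 160.]
0.072 [196. 124.] [506. 151.]
0.125 [200.  71.] [500. 116.]
```

Call:
{"method": "carry_out", "body": {"linear": [[0, 0, -0.02], [0, 0, 0], [0, 0, 0]], "angular": [[0, 0, 0], [0, 0, 0], [0, 0, 0]]}}

```text
time: 43.05
ee_pos: [0.4101, 0.0127, 0.0734]
tool_rot: [[-0.863, 0.504, 0.01], [0.504, 0.864, 0.001], [-0.008, 0.006, -1.0]]
wrist_force: [1.2, 1.0, 3.8]
opening: 0.004
grip_force: 2.1
```

Call:
{"method": "carry_out", "body": {"linear": [[0, 0, -0.015], [0, 0, 0], [0, 0, 0]], "angular": [[0, 0, 0], [0, 0, 0], [0, 0, 0]]}}

```text
time: 43.3
ee_pos: [0.4095, 0.0126, 0.0742]
tool_rot: [[-0.864, 0.504, 0.009], [0.504, 0.864, 0.0], [-0.008, 0.005, -1.0]]
wrist_force: [1.9, 0.2, 4.7]
opening: 0.006
grip_force: 1.8
```

Call:
{"method": "carry_out", "body": {"linear": [[0, 0, -0.015], [0, 0, 0], [0, 0, 0]], "angular": [[0, 0, 0], [0, 0, 0], [0, 0, 0]]}}

```text
time: 43.55
ee_pos: [0.4086, 0.0123, 0.0755]
tool_rot: [[-0.864, 0.504, 0.007], [0.504, 0.864, -0.0], [-0.006, 0.004, -1.0]]
wrist_force: [1.7, 1.2, 2.9]
opening: 0.007
grip_force: 1.5
```

Call:
{"method": "carry_out", "body": {"linear": [[0, 0, -0.025], [0, 0, 0], [0, 0, 0]], "angular": [[0, 0, 0], [0, 0, 0], [0, 0, 0]]}}

```text
time: 43.8
ee_pos: [0.4077, 0.0122, 0.0783]
tool_rot: [[-0.864, 0.504, 0.006], [0.504, 0.864, -0.0], [-0.005, 0.003, -1.0]]
wrist_force: [-0.5, -0.3, 1.2]
opening: 0.007
grip_force: 0.7
```

Call:
{"method": "carry_out", "body": {"linear": [[0, 0, -0.04], [0, 0, 0], [0, 0, 0]], "angular": [[0, 0, 0], [0, 0, 0], [0, 0, 0]]}}

```text
time: 44.05
ee_pos: [0.4083, 0.0124, 0.0834]
tool_rot: [[-0.864, 0.504, 0.007], [0.504, 0.864, 0.0], [-0.006, 0.004, -1.0]]
wrist_force: [-1.2, -1.2, -0.8]
opening: 0.004
grip_force: 0.0
```

The force rose from 0 to 5 N over about 6 mm and then hit a hard stop, so the key went fully down and has sprung back. Now the pail grip.

Call:
{"method": "carry_out", "body": {"linear": [[0, 0, -0.2], [0, 0, -0.31], [0, 0, -0.31], [0, 0, -0.31], [0, 0, -0.31], [0, 0, -0.31], [0, 0, -0.31], [0, 0, 0]], "angular": [[0, 0, 0], [0, 0, 0], [0, 0, 0], [0, 0, 0], [0, 0, 0], [0, 0, 0], [0, 0, 0], [0, 0, 0]], "grip": 0.8}}

```text
time: 44.72
ee_pos: [0.4092, 0.0126, 0.337]
tool_rot: [[-0.864, 0.504, 0.017], [0.504, 0.864, 0.002], [-0.013, 0.011, -1.0]]
wrist_force: [0.0, 0.0, -1.0]
opening: 0.537
grip_force: 0.0
```

Call:
{"method": "carry_out", "body": {"linear": [[0, 0, 0], [0, 0, 0], [0, 0, 0], [0, 0, 0], [0, 0, 0], [0, 0, 0], [0, 0, 0], [0, 0, 0]], "angular": [[0, 0, 0.0368], [0, 0, 0.0368], [0, 0, 0.0368], [0, 0, 0.0368], [0, 0, 0.0368], [0, 0, 0.0368], [0, 0, 0.0368], [0, 0, 0.0368]]}}

```text
time: 45.38
ee_pos: [0.4064, 0.0123, 0.3302]
tool_rot: [[-0.112, 0.994, 0.007], [0.994, 0.112, -0.0], [-0.001, 0.007, -1.0]]
wrist_force: [0.1, -0.2, -0.2]
opening: 0.798
grip_force: 0.0
```

Call:
{"method": "carry_out", "body": {"linear": [[-0.121, 0.272, 0], [-0.121, 0.272, 0], [-0.121, 0.272, 0], [-0.121, 0.272, 0], [-0.121, 0.272, 0], [0, 0, 0], [0, 0, 0]], "angular": [[0, 0, 0], [0, 0, 0], [0, 0, 0], [0, 0, 0], [0, 0, 0], [0, 0, 0], [0, 0, 0]]}}

```text
time: 45.97
ee_pos: [0.5781, -0.0412, 0.3301]
tool_rot: [[-0.116, 0.993, 0.005], [0.993, 0.116, -0.001], [-0.002, 0.005, -1.0]]
wrist_force: [-0.4, -0.0, -0.2]
opening: 0.799
grip_force: 0.0
```

```bash
python3 - <<'E'
from h import *
s=sensors.state();print(s["ee_pos"].round(4),s["tool_rot"].round(3).tolist())
im=[imaging.grab_frame(n) for n in("scene","side")]
C=[]
for n,i in zip(("scene","side"),im):
    for c,a,b,r in blobs(i,(5,120,50),(15,255,255),60)[0]:
        if a<400 and 120<c[1]<230 and 220<c[0]<300: print(n,c.round(1),a,r);C.append(r[0])
    print(n,[(c.round(1).tolist(),a) for c,a,b,r in blobs(i,(19,165,90),(30,255,255),10)[0] if 120<c[1]<340])
E
```

```text
[ 0.5781 -0.0412  0.3301] [[-0.116, 0.993, 0.005], [0.993, 0.116, -0.001], [-0.002, 0.005, -1.0]]
scene [245.5 156.6] 172 ((245.45660400390625, 156.58242797851562), (30.78584098815918, 5.728682041168213), 27.758541107177734)
scene [([176.5, 142.8], 112), ([240.8, 184.8], 130), ([260.7, 188.6], 29)]
side [260.  176.3] 160 ((260.19232177734375, 176.46153259277344), (27.039569854736328, 6.077701091766357), 60.2551155090332)
side [([266.0, 203.0], 37), ([244.7, 204.8], 51)]
```

Call:
{"method": "carry_out", "body": {"linear": [[0, 0.01, 0.2], [0, 0, 0.25], [0, 0, 0.2], [0, 0, 0.12], [0, 0, 0.07], [0, 0, 0], [0, 0, 0]], "angular": [[0, 0, 0], [0, 0, 0], [0, 0, 0], [0, 0, 0], [0, 0, 0], [0, 0, 0], [0, 0, 0]], "force": 55}}

```text
time: 46.65
ee_pos: [0.579, -0.0401, 0.2318]
tool_rot: [[-0.118, 0.993, 0.008], [0.993, 0.118, 0.0], [-0.001, 0.008, -1.0]]
wrist_force: [0.7, 0.6, 0.4]
opening: 0.8
grip_force: 0.0
```

Call:
{"method": "carry_out", "body": {"linear": [[0, 0, 0], [0, 0, 0], [0, 0, 0], [0, 0, 0], [0, 0, 0], [0, 0, 0], [0, 0, 0], [0, 0, 0]], "angular": [[0, 0, 0], [0, 0, 0], [0, 0, 0], [0, 0, 0], [0, 0, 0], [0, 0, 0], [0, 0, 0], [0, 0, 0]], "grip": 0}}

```text
time: 47.32
ee_pos: [0.5792, -0.0404, 0.2309]
tool_rot: [[-0.118, 0.993, 0.007], [0.993, 0.118, 0.0], [-0.001, 0.007, -1.0]]
wrist_force: [-0.4, 0.1, -0.3]
opening: 0.274
grip_force: 0.0
```

Call:
{"method": "carry_out", "body": {"linear": [[0, 0, 0], [0, 0, 0], [0, 0, 0], [0, 0, 0], [0, 0, 0]], "angular": [[0, 0, 0], [0, 0, 0], [0, 0, 0], [0, 0, 0], [0, 0, 0]]}}

```text
time: 47.73
ee_pos: [0.5794, -0.0404, 0.2309]
tool_rot: [[-0.118, 0.993, 0.007], [0.993, 0.118, 0.0], [-0.001, 0.007, -1.0]]
wrist_force: [1.7, 0.0, -1.0]
opening: 0.205
grip_force: 54.9
```

Call:
{"method": "carry_out", "body": {"linear": [[0, 0, -0.05], [0, 0, -0.1], [0, 0, -0.15], [0, 0, -0.15], [0, 0, -0.1], [0, 0, -0.05], [0, 0, 0]], "angular": [[0, 0, 0], [0, 0, 0], [0, 0, 0], [0, 0, 0], [0, 0, 0], [0, 0, 0], [0, 0, 0]]}}

```text
time: 48.32
ee_pos: [0.5788, -0.0404, 0.3038]
tool_rot: [[-0.118, 0.993, 0.008], [0.993, 0.118, 0.0], [-0.001, 0.008, -1.0]]
wrist_force: [0.1, -0.7, -6.4]
opening: 0.201
grip_force: 54.9
```

```bash
python3 - <<'E'
from h import *
s=sensors.state();print(s["ee_pos"].round(4),s["tool_rot"].round(3).tolist(),s["wrist_force"].round(1),s["wrist_torque"].round(2))
a=imaging.grab_frame("scene")[90:290,150:350,::-1];b=imaging.grab_frame("side")[120:340,170:390,::-1]
cv2.imwrite("pics/l.png",np.hstack([cv2.resize(a,(400,400)),cv2.resize(b,(400,400))]))
E
```

```text
[ 0.5788 -0.0404  0.3038] [[-0.118, 0.993, 0.008], [0.993, 0.118, 0.0], [-0.001, 0.008, -1.0]] [ 0.1 -0.7 -6.4] [-0.06 -0.05  0.04]
```

View pics/l.png

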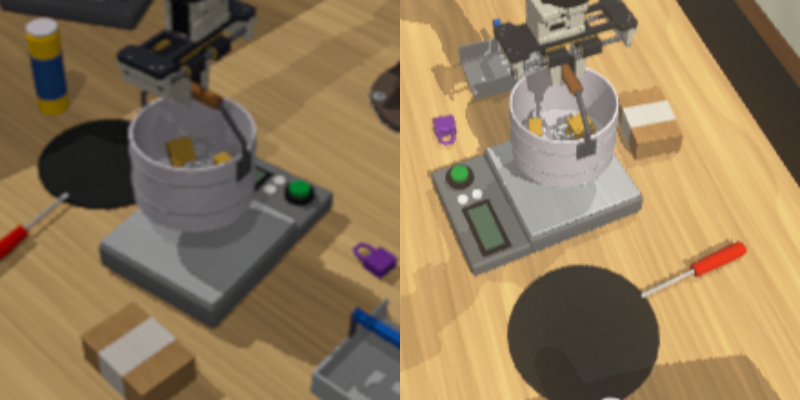

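The pail hangs level, locks inside, with nothing left on the platter. I carry it to the mat.

Call:
{"method": "carry_out", "body": {"linear": [[-0.08, -0.024, 0], [-0.14, -0.042, 0], [-0.2, -0.061, 0], [-0.22, -0.067, 0], [-0.22, -0.067, 0], [-0.22, -0.067, 0], [-0.22, -0.067, 0], [-0.22, -0.067, 0]], "angular": [[0, 0, 0], [0, 0, 0], [0, 0, 0], [0, 0, 0], [0, 0, 0], [0, 0, 0], [0, 0, 0], [0, 0, 0]]}}

```text
time: 49.08
ee_pos: [0.5437, -0.23, 0.3016]
tool_rot: [[-0.117, 0.993, 0.005], [0.993, 0.117, 0.0], [-0.0, 0.005, -1.0]]
wrist_force: [0.2, -0.2, -7.2]
opening: 0.203
grip_force: 54.9
```

Call:
{"method": "carry_out", "body": {"linear": [[-0.22, -0.067, 0], [-0.19, -0.058, 0], [-0.13, -0.04, 0], [-0.07, -0.021, 0], [0, 0, 0], [0, 0, 0], [0, 0, 0]], "angular": [[0, 0, 0], [0, 0, 0], [0, 0, 0], [0, 0, 0], [0, 0, 0], [0, 0, 0], [0, 0, 0]]}}

```text
time: 49.67
ee_pos: [0.532, -0.3014, 0.3021]
tool_rot: [[-0.12, 0.993, 0.007], [0.993, 0.12, 0.002], [0.001, 0.007, -1.0]]
wrist_force: [0.0, 0.5, -7.1]
opening: 0.205
grip_force: 54.9
```

Call:
{"method": "carry_out", "body": {"linear": [[0, 0, 0.08], [0, 0, 0.15], [0, 0, 0.2], [0, 0, 0.2], [0, 0, 0.15], [0, 0, 0.1], [0, 0, 0.05], [0, 0, 0]], "angular": [[0, 0, 0], [0, 0, 0], [0, 0, 0], [0, 0, 0], [0, 0, 0], [0, 0, 0], [0, 0, 0], [0, 0, 0]]}}

```text
time: 50.33
ee_pos: [0.5319, -0.3018, 0.1891]
tool_rot: [[-0.119, 0.993, 0.005], [0.993, 0.119, 0.002], [0.001, 0.005, -1.0]]
wrist_force: [-0.3, 0.2, -5.9]
opening: 0.202
grip_force: 54.9
```

Call:
{"method": "carry_out", "body": {"linear": [[0, 0, 0.03], [0, 0, 0.03], [0, 0, 0.02], [0, 0, 0.01], [0, 0, 0.008], [0, 0, 0.008], [0, 0, 0], [0, 0, 0]], "angular": [[0, 0, 0], [0, 0, 0], [0, 0, 0], [0, 0, 0], [0, 0, 0], [0, 0, 0], [0, 0, 0], [0, 0, 0]]}}

```text
time: 51.0
ee_pos: [0.5325, -0.3034, 0.1783]
tool_rot: [[-0.118, 0.993, 0.007], [0.993, 0.118, -0.0], [-0.001, 0.007, -1.0]]
wrist_force: [0.3, 0.1, -6.0]
opening: 0.201
grip_force: 54.9
```

Call:
{"method": "carry_out", "body": {"linear": [[0, 0, 0.008], [0, 0, 0.008], [0, 0, 0.006], [0, 0, 0.004], [0, 0, 0], [0, 0, 0]], "angular": [[0, 0, 0], [0, 0, 0], [0, 0, 0], [0, 0, 0], [0, 0, 0], [0, 0, 0]]}}

```text
time: 51.5
ee_pos: [0.5325, -0.3034, 0.1751]
tool_rot: [[-0.118, 0.993, 0.007], [0.993, 0.118, 0.0], [-0.001, 0.007, -1.0]]
wrist_force: [-0.1, 0.1, -7.8]
opening: 0.2
grip_force: 54.9
```

Call:
{"method": "carry_out", "body": {"linear": [[0, 0, 0.006], [0, 0, 0.004], [0, 0, 0], [0, 0, 0]], "angular": [[0, 0, 0], [0, 0, 0], [0, 0, 0], [0, 0, 0]]}}

```text
time: 51.83
ee_pos: [0.5325, -0.3034, 0.1748]
tool_rot: [[-0.117, 0.993, 0.008], [0.993, 0.117, 0.0], [-0.001, 0.008, -1.0]]
wrist_force: [-4.5, 2.1, 5.6]
opening: 0.209
grip_force: 54.9
```

Call:
{"method": "carry_out", "body": {"linear": [[0, 0, 0], [0, 0, 0], [0, 0, 0], [0, 0, 0], [0, 0, 0], [0, 0, 0], [0, 0, 0], [0, 0, 0]], "angular": [[0, 0, 0], [0, 0, 0], [0, 0, 0], [0, 0, 0], [0, 0, 0], [0, 0, 0], [0, 0, 0], [0, 0, 0]], "grip": 0.7}}

```text
time: 52.5
ee_pos: [0.5325, -0.3033, 0.1739]
tool_rot: [[-0.118, 0.993, 0.007], [0.993, 0.118, 0.0], [-0.001, 0.007, -1.0]]
wrist_force: [0.6, 0.4, 0.8]
opening: 0.686
grip_force: 0.0
```

Call:
{"method": "carry_out", "body": {"linear": [[0, 0, -0.1], [0, 0, -0.2], [0, 0, -0.3], [0, 0, -0.3], [0, 0, -0.3], [0, 0, -0.2], [0, 0, -0.1], [0, 0, 0]], "angular": [[0, 0, 0], [0, 0, 0], [0, 0, 0], [0, 0, 0], [0, 0, 0], [0, 0, 0], [0, 0, 0], [0, 0, 0]]}}

```text
time: 53.17
ee_pos: [0.5321, -0.3043, 0.3584]
tool_rot: [[-0.117, 0.993, 0.013], [0.993, 0.117, -0.003], [-0.004, 0.013, -1.0]]
wrist_force: [-0.8, -0.8, 0.1]
opening: 0.699
grip_force: 0.0
```

Call:
{"method": "carry_out", "body": {"linear": [[0.2, -0.2, 0], [0.2, -0.25, 0], [0.2, -0.25, 0], [0.2, -0.25, 0], [0.1, -0.15, 0], [0, 0, 0], [0, 0, 0]], "angular": [[0, 0, 0], [0, 0, 0], [0, 0, 0], [0, 0, 0], [0, 0, 0], [0, 0, 0], [0, 0, 0]]}}

```text
time: 53.75
ee_pos: [0.3865, -0.2111, 0.353]
tool_rot: [[-0.118, 0.993, 0.008], [0.993, 0.118, 0.001], [-0.0, 0.008, -1.0]]
wrist_force: [0.9, -0.6, 1.4]
opening: 0.701
grip_force: 0.0
```

```bash
python3 - <<'E'
from h import *
s=sensors.state();print(s["time"],s["ee_pos"].round(4),s["wrist_force"].round(1))
a=imaging.grab_frame("scene")[90:390,110:450,::-1];b=imaging.grab_frame("side")[84:384,150:420,::-1]
cv2.imwrite("pics/f.png",np.hstack([cv2.resize(a,(420,400)),cv2.resize(b,(380,400))]))
E
```

```text
53.75 [ 0.3865 -0.2111  0.353 ] [ 0.9 -0.6  1.4]
```

View pics/f.png

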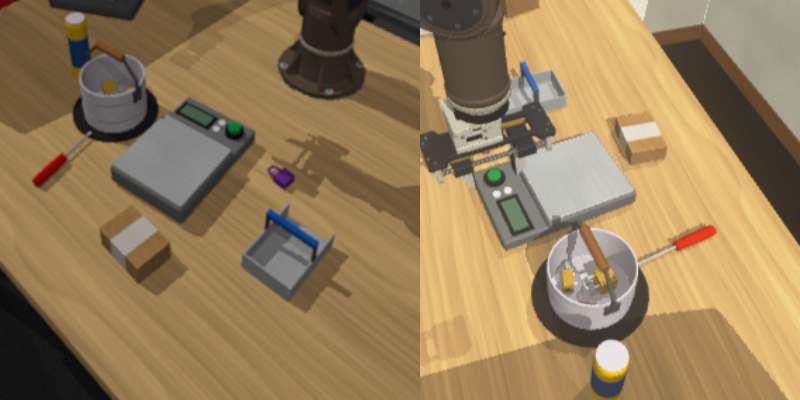

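The pail stands upright in the middle of the mat (left 115,95; right 592,278) with the locks inside. The scoop is flat and empty, the bystanders and the purple lock have not moved, and no brass is left on the bench. I hand the job in.

```bash
python3 -c "
from station import job
print(job.finish_job())"
```

```text
the job is handed in; nothing more can be done
None
```

I handed the job in at about 54 s: the scoop's one padlock and all three loose brass ones went into the pail, the hold key was pressed fully, and the pail stands upright on the mat with nothing spilled; no verdict was returned, and because the handle hid part of the pail I never saw all four padlocks in one picture, but no brass was left on the bench.

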